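Rock the angle gauge on the domed stud to its red mark

ROBOT

A 6-joint arm with a two-finger parallel gripper is mounted at the origin on the work surface. World frame = base frame: x ahead of the robot, y to its left, z up, the work surface at z = 0. Lengths are in m, angles in rad, forces in N, time in s.
With the tool pointing down it reaches from about 0.25 to 0.725 m from the base axis. Payload 9.7 kg.
Tool frame: the origin (TCP) lies at the very end of the fingers, on their centre line; the grasp point (between the pads) lies 19 mm behind it; x points along the fingers, y is the direction in which the jaws open and shut, and the axes are right-handed (so a half turn about x gives the same grasp; the last joint's range is limited). The gripper opens to 85 mm and grips with 20 to 120 N. Pads are 22 mm wide; open, the fingers measure 114 mm over their backs; the gripper's body (76 mm by 85 mm) begins 54 mm behind the grasp point. The pads swing forward as they close: fully open they stand 13 mm farther back than shut.
Start: joints at [1.326, 0.087, 0.176, 1.66, 0, 1.571], TCP at [0.133, 0.534, 0.231] pointing down, gripper open.
Joint ranges: [-3.13, 3.13], [-0.85, 1.81], [-1.15, 1.24], [-2.2, 2.28], [-1.44, 1.52], [-3.14, 3.14]. Speed limits (rad/s): [2.22, 2.22, 2.57, 3.14, 3.14, 3.14].

INTERFACE

Orientations are given as a unit quaternion [x, y, z, w].
In Python, from workcell import ctrl gives the robot as it stands.
- The arm moves only by the tool move_arm, never from a script. Its argument "increments" is a list of rows, each an object of numbers: "grip": the closure, from -1 (fully open) to 1 (shut); "x", "y", "z": the shift along the tool's x, y, z in mm; "wx", "wy", "wz": the turn, a rotation vector about the tool's x, y, z in degrees. In form: [{"grip": .., "x": .., "y": .., "z": .., "wx": .., "wy": .., "wz": ..}, ...]. A call has 1 to 12 rows; each row shifts and turns the commanded pose from where the row before left it, along the tool's axes as they then stand; what a row does not reach is not made up. A row lasts 1/8 s, in which the tool goes at most 62.5 mm and 10.7 degrees, less where a joint would pass 70% of its speed; a pose out of reach is approached as far as the arm can. A call is refused whole if a number of a shift passes 62.5 or a number of a turn 10.7, either way. A call with a gripper value outside its range is refused whole. The fingers move at their own pace and stop on an object; "newtons" is the grip in N (left out, the last holds). Time passes only in rows, so rows that do not move let the fingers close. It gives the time, the measured TCP pose, the force and the opening at its end, in the units of the state.
- ctrl.read_state(): the state, without advancing time (a new reading comes with each control period).
- ctrl.read_camera(name): name is "scene" or "top" or "wrist"; returns the picture (480x640x3 uint8, red, green, blue); there is no depth.
- ctrl.camera_model(name): a dict with "K" (3x3 intrinsics, pixels), "k1" (the pictures are not rectified: a ray, as slopes to the right and down, at radius r is drawn at 1 + k1 r^2 times it, then the intrinsics apply), "T" (4x4, takes a point from camera to world coordinates); the wrist camera has in their place "hand_eye" (4x4, takes a point from camera to tool coordinates, whose origin is the TCP and whose axes are the tool frame's). Camera axes: x right, y down, z forward; pixel columns grow to the right and rows downward; lengths in m; the calibration is good to about 2 mm. A picture is of the moment at which its call begins: read the wrist's pose just before it. camera_model takes no time and is no camera call.
- ctrl.hand_in(): hands the job in, once; it reports no verdict.
The state is a dict: "time": time; "joint_pos": joint angles; "joint_velocities": joint speeds; "tau": joint torques, N m; "position": TCP position; "tcp_rot": TCP orientation; "force": force on the tool from outside, world axes, zero at the start; "moment": the same for the moment, N m; "width": finger opening in m.
Only numpy, scipy, OpenCV 4.12 (cv2) and the standard library are available. Lean on these libraries where they do the work, as an engineer would, in place of code of your own. Each camera call takes 0.05 s, during which the arm holds its last target.

TASK

Before the column is plumbed, check the angle gauge, which has toppled over: stand it upright on the bench and let go so that its pointer hangs free, then take it by the handle and set it upright with the middle of its foot on the crown of the brass dome of the stud block. Rock it there until its swinging black pointer settles on the red mark, and finish while still holding it so, the foot resting on the dome. Leave the other things on the bench where they are.

Things in the scene. Friction and masses are not known exactly. Their poses are not given: they have to be found in the camera images.
- gauge: Angle gauge, 184 mm tall, about 0.32 kg. Origin: centre of its foot's underside; own z up through the handle, own x out of the dial. Steel foot 60 x 60 x 12 mm, stem 24 x 28 mm. Starts toppled, own -y side down on foot edge and drum rim, dial roughly away from the robot, own z 80 degrees from vertical; a turn of -1.39 rad about own x rights it. Upright it stands by itself.
- gauge_handle (a point): middle of the blue handle, 155 mm from the foot's underside along the gauge's own z; axes as the gauge's. The handle is 18 mm (own x) x 26 mm (own y), from z = 122 to 184 mm. While toppled its middle is 58 mm above the bench and it rises 10 degrees towards its end.
- gauge_dial (a point): centre of the aluminium drum, 80 mm above the foot's underside on the gauge's axis; drum radius 44 mm, axis along own x, from x = -18 to +22 mm, white dial with blue rim on its +x face
- pointer (a joint): angle (rad) of the black weighted pointer that swings freely on the dial about the gauge's own x through the drum centre, always hanging down (settles in about 1 s). 0 points at the foot; positive swings its tip towards the gauge's own +y. Turning the upright gauge by angle t about its own x makes it read -t.
- mark (a joint): angle (rad) of the red mark on the dial, counted as the pointer's: the pointer is on the mark when both values agree. Set between 0.20 and 0.40 in each episode, stiff, so it stays. The gauge must lean with its handle towards own +y by this angle.
- pointer_tip (a point): tip of the black pointer, 34 mm from the pivot, 17 mm from the gauge's axis along own x
- mark_centre (a point): the point on the red mark (5 mm wide, radial tab) that the pointer tip should meet, 34 mm from the pivot
- stud: Fixed uneven stud block: black block 84 x 84 x 40 mm with a big brass dome in the middle (sphere of radius 30 mm whose centre is 38 mm above the bench, so its crown is 68 mm up) and three small low steel domes, at most 48 mm up. Origin: centre of the underside. It may be turned.
- stud_crown (a point): top of the brass dome, 68 mm above the bench
- bottle: glass bottle with a blue cap, 72 mm diameter, 170 mm tall; bystander, origin under its centre
- jar: amber jar with red lid, 56 mm diameter, 70 mm tall; bystander, origin under its centre
- beaker: glass beaker, 72 mm diameter, 85 mm tall; bystander, origin under its centre
- tube_rack: green tube rack with capped tubes, 70 x 150 x 80 mm; bystander, origin under its centre
- tip_box: white box with orange lid, 82 x 112 x 65 mm; bystander, origin under its centre

How it is judged:
On the way, in this order (a step that is already met when the one before it is completed fails the run):
1. the gauge stands upright on the bench, let go, its pointer hanging near zero (angle between gauge's own z axis and vertical below 0.1 rad and height (world z) of gauge below 0.006 m and contact force between each of the arm, the fingers and gauge below 0.05 N and value of joint pointer between -0.15 and 0.15 rad), for 0.2 s.
2. held by the fingers, the gauge is set upright (within 7 degrees) with its foot on the dome, foot middle within 20 mm of the crown (angle between gauge's own z axis and vertical below 0.125 rad and contact force between gauge and stud above 0.3 N and contact force between the fingers and gauge above 1 N and horizontal distance between gauge and stud_crown below 0.02 m and height (world z) of gauge above 0.06 m), for 0.2 s.
At the end, for the whole second after the job is handed in: For the last second the fingers hold the gauge at rest, its foot on the brass dome (contact over 0.3 N, foot middle within 25 mm of the crown seen from above and over 50 mm up), touching no bystander, pointer tip within 2.7 mm (about 4.5 degrees) of the red mark's middle (distance between pointer_tip and mark_centre below 0.0027 m and contact force between gauge and stud above 0.3 N and contact force between the fingers and gauge above 1 N and horizontal distance between gauge and stud_crown below 0.025 m and height (world z) of gauge above 0.05 m and angular speed of gauge below 0.15 rad/s and contact force between gauge and bottle below 0.05 N and contact force between gauge and jar below 0.05 N and contact force between gauge and beaker below 0.05 N and contact force between gauge and tube_rack below 0.05 N and contact force between gauge and tip_box below 0.05 N); the arm keeps its last pose, push and grip.
It fails at once if the bottle is pushed more than 3 cm or tipped (distance of bottle from where it was at the start of the episode above 0.03 m or angle between bottle's own z axis and vertical above 0.4 rad).
It fails at once if the jar is pushed more than 3 cm or tipped (distance of jar from where it was at the start of the episode above 0.03 m or angle between jar's own z axis and vertical above 0.4 rad).
It fails at once if the beaker is pushed more than 3 cm or tipped (distance of beaker from where it was at the start of the episode above 0.03 m or angle between beaker's own z axis and vertical above 0.4 rad).
It fails at once if the tube rack is pushed more than 3 cm or tipped (distance of tube_rack from where it was at the start of the episode above 0.03 m or angle between tube_rack's own z axis and vertical above 0.4 rad).
It fails at once if the tip box is pushed more than 3 cm or tipped (distance of tip_box from where it was at the start of the episode above 0.03 m or angle between tip_box's own z axis and vertical above 0.4 rad).
It also fails if it takes over 61 s, if anything falls off the work surface, if the arm or the gripper's body presses on something with over 40 N, if the wrist force passes 120 N, or if a joint passes its speed limit or range.

## Working session

There is one attempt and no reset: what is moved stays moved. The work goes in short steps, Python scripts to look and compute and a tool call to move; the robot and the scene stay as the last step left them, time stands still between calls to the robot, and variables do not carry over. Pictures are saved under pics/ and viewed, and the job is handed in when it is done.

Besides the shell and the picture viewer there is one more tool, called as a command line: name --argument value ..., lists and objects as JSON in quotes. move_arm: Moves the arm, as the interface text tells. Its arguments: {"type":"object","properties":{"increments":{"type":"array","items":{"type":"object","properties":{"grip":{"type":"number"},"x":{"type":"number"},"y":{"type":"number"},"z":{"type":"number"},"wx":{"type":"number"},"wy":{"type":"number"},"wz":{"type":"number"}}}},"newtons":{"type":"number"}},"required":["increments"]}

```bash
mkdir -p pics; ls; python3 - <<'E'
from workcell import ctrl
import cv2
s=ctrl.read_state()
print({k:s[k] for k in ('time','position','tcp_rot','width','force')})
for n in ('scene','top','wrist'):
    im=ctrl.read_camera(n); cv2.imwrite(f'pics/{n}0.png',im[:,:,::-1])
    m=ctrl.camera_model(n); print(n,{k:(v.tolist() if hasattr(v,'tolist') else v) for k,v in m.items()})
E
```

```text
pics
{'time': 0.0, 'position': array([0.13323211, 0.53337717, 0.23057583]), 'tcp_rot': array([ 0.08586211,  0.70188328, -0.08679225,  0.70175114]), 'width': 0.08526170178945722, 'force': array([-0.93193054,  0.19746966, -0.74213061])}
scene {'K': [[513.1627745146161, 0.0, 313.59901954627423], [0.0, 513.1627745146161, 238.60238490228676], [0.0, 0.0, 1.0]], 'k1': -0.08451179671257221, 'T': [[-0.47205252196507086, 0.5947157935601557, -0.650753057154963, 1.4744300907764412], [0.8815703969603443, 0.3182607009473651, -0.34863126858569743, 0.5387022839994654], [-0.00022739744304749754, -0.7382569004910189, -0.6745196047319877, 0.9750885204352189], [0.0, 0.0, 0.0, 1.0]]}
top {'K': [[492.6406878033672, 0.0, 319.0279415628245], [0.0, 492.6406878033672, 239.36482487296132], [0.0, 0.0, 1.0]], 'k1': -0.09409883064030629, 'T': [[0.00538228842515676, -0.9893157551778495, 0.14568928419135627, 0.4464602526573882], [-0.9995974539338464, -0.009381243041671261, -0.026775406028009603, 0.08822048078435654], [0.027856077618360092, -0.14548652458518085, -0.9889680025682557, 1.2006649259312119], [0.0, 0.0, 0.0, 1.0]]}
wrist {'K': [[346.1900231386339, 0.0, 322.0446383602041], [0.0, 346.1900231386339, 244.60653939237116], [0.0, 0.0, 1.0]], 'k1': 0.0027043278579910817, 'hand_eye': [[-0.00035485917160537435, -0.26408762672028896, 0.9644986259649174, -0.1424057589572225], [0.9999998233531032, 0.00036618992889704685, 0.00046818660598935515, -6.713607276365163e-05], [-0.0004768319729012853, 0.9644986217295393, 0.26408745012417434, -0.06669761811538731], [0.0, 0.0, 0.0, 1.0]]}
```

View pics/scene0.png

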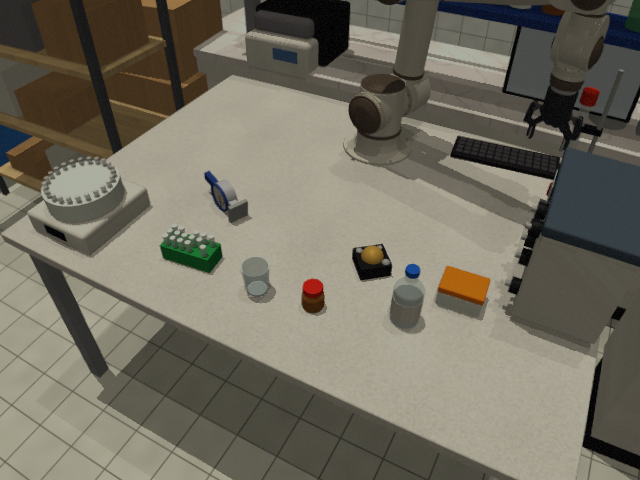

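View pics/top0.png

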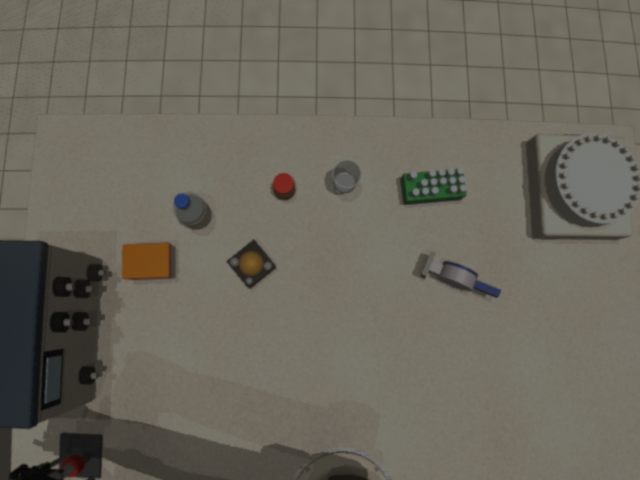

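View pics/wrist0.png

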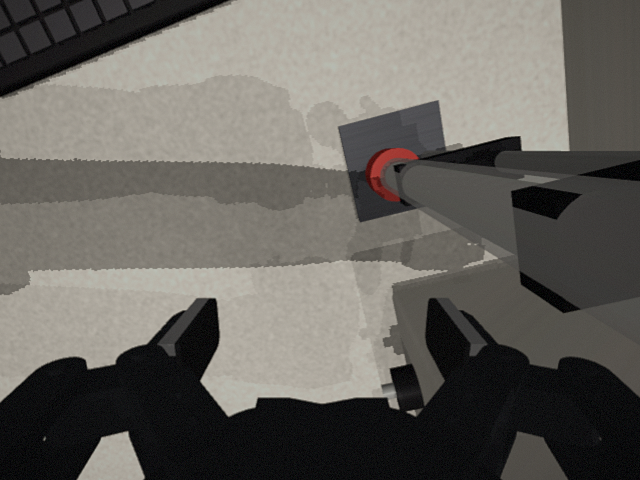

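```bash
python3 - <<'E'
import cv2
a=cv2.imread('pics/scene0.png'); b=cv2.imread('pics/top0.png')
g=lambda im,x,y,w,h,f:cv2.resize(im[y:y+h,x:x+w],None,fx=f,fy=f,interpolation=cv2.INTER_CUBIC)
cv2.imwrite('pics/c1.png',g(a,190,160,70,70,8)); cv2.imwrite('pics/c2.png',g(b,410,240,100,70,8))
cv2.imwrite('pics/c3.png',cv2.hconcat([g(a,340,230,60,60,6),g(b,220,232,60,60,6)]))
E
```

```text
(no output)
```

View pics/c1.png

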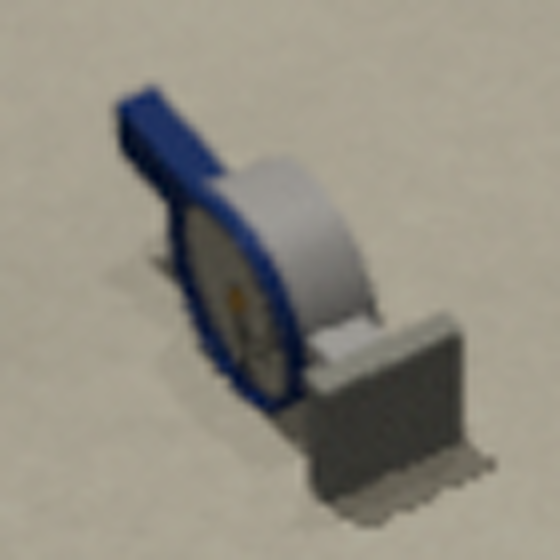

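View pics/c2.png

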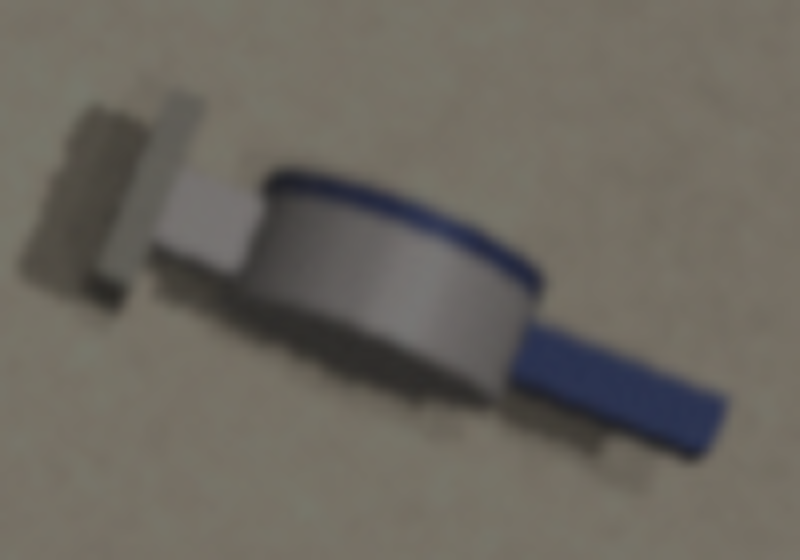

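View pics/c3.png

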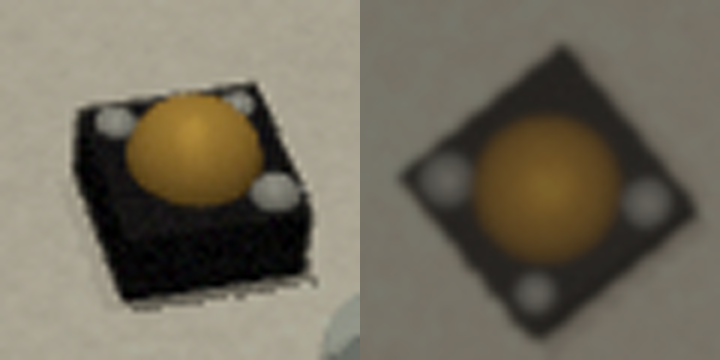

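```bash
cat > h.py <<'E'
import numpy as np, cv2
from scipy.optimize import least_squares
from scipy.spatial.transform import Rotation as R
from workcell import ctrl
def model(n,state=None):
    m=ctrl.camera_model(n); T=m.get('T')
    if T is None:
        P=np.eye(4);P[:3,:3]=R.from_quat(state['tcp_rot']).as_matrix();P[:3,3]=state['position'];T=P@np.array(m['hand_eye'])
    return np.array(m['K']),m['k1'],np.array(T)
def proj(p,M):
    K,k,T=M; p=np.atleast_2d(p); q=(p-T[:3,3])@T[:3,:3]; s=q[:,:2]/q[:,2:]
    s=s*(1+k*(s**2).sum(1,keepdims=True)); return s*[K[0,0],K[1,1]]+[K[0,2],K[1,2]]
def tri(obs):
    f=lambda p:np.concatenate([(proj(p,M)[0]-u) for M,u in obs])
    r=least_squares(f,[.4,0,.05]); return r.x,np.abs(r.fun).max()
def pose_pts(v,pts): return R.from_rotvec(v[3:]).apply(pts)+v[:3]
def fitpose(obs,v0):
    # obs: list (M, pts(n,3), uv(n,2))
    f=lambda v:np.concatenate([(proj(pose_pts(v,P),M)-U).ravel() for M,P,U in obs])
    r=least_squares(f,v0,loss='soft_l1'); return r.x,f(r.x)
E
cat > m1.py <<'E'
from h import *
S,T=model('scene'),model('top')
sc={'hpx':(204.75,173.1),'hmx':(209.1,171.0),'fpx':(229,209.75),'fmx':(247.75,201.5),'dome':(372.5,256.7)}
tp={'hpx':(500.75,290),'hmx':(496.9,297.3),'fpx':(431,251.5),'fmx':(422.25,274),'dome':(250.8,263.3)}
for k in sc: print(k,*[np.round(a,4) for a in tri([(S,np.array(sc[k])),(T,np.array(tp[k]))])])
P=np.array([[.009,.013,.184],[-.009,.013,.184],[.03,.03,0],[-.03,.03,0]])
ks=['hpx','hmx','fpx','fmx']
z=np.array([-.3,-.95,.17]);x=np.array([.95,-.3,0]);x/=np.linalg.norm(x);z/=np.linalg.norm(z);y=np.cross(z,x);y/=np.linalg.norm(y);x=np.cross(y,z)
v0=np.r_[.45,-.1,.03,R.from_matrix(np.c_[x,y,z]).as_rotvec()]
v,r=fitpose([(S,P,np.array([sc[k] for k in ks])),(T,P,np.array([tp[k] for k in ks]))],v0)
print(np.round(r,1)); print(v[:3],'\n',R.from_rotvec(v[3:]).as_matrix()); print('handle',pose_pts(v,[[0,0,.155]]),'dial',pose_pts(v,[[0,0,.08]]))
# bystander axis
E
python3 m1.py
```

```text
hpx [ 0.4962 -0.3673  0.0695] 1.0867
hmx [ 0.4801 -0.3591  0.0689] 0.1051
fpx [ 0.5892 -0.2094  0.051 ] 0.0207
fmx [ 0.5345 -0.1849  0.0526] 1.0043
dome [0.5584 0.22   0.0357] 0.9422
[-1.2  0.  -0.4 -0.   0.1 -0.1 -0.9 -0.1 -0.7  0.6  0.5  0.3 -0.3 -0.3
 -1.1  0.2]
[ 0.55990482 -0.20086159  0.02295433] 
 [[ 0.9134294   0.0823395  -0.39858117]
 [-0.40680464  0.154585   -0.90034075]
 [-0.01251894  0.98454237  0.17469857]]
handle [[ 0.49812474 -0.3404144   0.05003261]] dial [[ 0.52801833 -0.27288885  0.03693022]]
```

```bash
cat > m2.py <<'E'
from h import *
exec(open('m1.py').read().split('P=np')[0].split("for k")[0])
P=np.array([[.009,.013,.184],[-.009,.013,.184],[.03,.03,0],[-.03,.03,0]]);ks=['hpx','hmx','fpx','fmx']
t=1.39
def pose(q): # x,y,yaw
    Rm=R.from_euler('z',q[2])*R.from_rotvec([t,0,0]); return Rm,np.r_[q[:2],.03*np.sin(t)]
U=np.concatenate([[sc[k] for k in ks],[tp[k] for k in ks]])
def f(q):
    Rm,o=pose(q);W=Rm.apply(P)+o
    return (np.concatenate([proj(W,S),proj(W,T)])-U).ravel()
r=least_squares(f,[.55,-.2,-.4]);print(r.x,np.round(r.fun,1))
Rm,o=pose(r.x);print(Rm.as_matrix());print('handle',Rm.apply([0,0,.155])+o)
s=ctrl.read_state();print(R.from_quat(s['tcp_rot']).as_matrix())
# bystander bases/tops from top view at assumed heights
def plane(M,uv,z):
    g=lambda p:proj(np.r_[p,z],M)[0]-uv
    return least_squares(g,[.5,0]).x
for n,uv,z in [('bottlecap',(182,201),.17),('jar',(284,184),.07),('beaker',(346,172),.085),('beakerbase',(345,182),0.0),('tipbox',(147,261),.065),('rack',(434,187),.08),('stud',(250.8,263.3),.038)]: print(n,plane(T,uv,z))
for n,uv,z in [('bottlecap',(412,270),.17),('jar',(313,287),.07),('beaker',(256,266),.085),('tipbox',(465,284),.065),('stud',(372.5,256.7),.038)]: print('S',n,plane(S,uv,z))
E
python3 m2.py
```

```text
[ 0.56136718 -0.1985932  -0.41952441] [-1.  -1.6 -0.2 -1.6  0.3 -1.5 -0.5 -1.3 -0.6  0.   0.5 -0.2 -0.6 -1.2
 -1.6 -0.6]
[[ 9.13282763e-01  7.32425284e-02 -4.00687068e-01]
 [-4.07326153e-01  1.64220093e-01 -8.98396998e-01]
 [ 2.77555756e-17  9.83700815e-01  1.79812978e-01]]
handle [ 0.49926068 -0.33784474  0.05738204]
[[-2.41931040e-04  2.42371698e-01  9.70183437e-01]
 [-1.02117704e-03  9.70182900e-01 -2.42371819e-01]
 [-9.99999449e-01 -1.04936632e-03  1.27870556e-05]]
bottlecap [0.67850434 0.35414525]
jar [0.74424502 0.14097694]
beaker [ 0.77111864 -0.00441131]
beakerbase [ 0.76978336 -0.00884615]
tipbox [0.55922088 0.45659377]
rack [ 0.73944457 -0.2137505 ]
stud [0.55898996 0.21785538]
S bottlecap [0.68591402 0.36036808]
S jar [0.75192646 0.14997982]
S beaker [0.76892089 0.00175624]
S tipbox [0.56718075 0.46739665]
S stud [0.55955957 0.22293547]
```

```bash
cat >> h.py <<'E'
def cur():
    s=ctrl.read_state(); return s,np.array(s['position']),R.from_quat(s['tcp_rot'])
def plan(p0,R0,p1,R1,n,nd=0):
    "straight line + slerp, rows in tool axes (rounded, errors carried forward)"
    p,Rc=np.array(p0,float),R0; rv=(R0.inv()*R1).as_rotvec()
    for i in range(n):
        k=i+1; tp=p0+(p1-p0)*k/n; tR=R0*R.from_rotvec(rv*k/n)
        d=np.round(Rc.inv().apply(tp-p)*1000,1); w=np.round(np.degrees((Rc.inv()*tR).as_rotvec()),1)
        p=p+Rc.apply(d/1000); Rc=Rc*R.from_rotvec(np.radians(w))
        names=['x','y','z','wx','wy','wz']
        print('{'+', '.join(f'"{a}":{b:g}' for a,b in zip(names,list(d)+list(w)) if b)+'},')
    print('end',np.round(p,4)); return p,Rc
def frame(x,y):
    x=np.array(x,float);x/=np.linalg.norm(x);y=np.array(y,float);y-=x*(x@y);y/=np.linalg.norm(y)
    return R.from_matrix(np.c_[x,y,np.cross(x,y)])
E
python3 - <<'E'
from h import *
s,p,Rc=cur()
plan(p,Rc,np.array([.40,-.06,.36]),frame([0,0,-1],[.913,-.407,0]),12)
E
```

```text
{"x":-10.7, "y":-42.6, "z":33.6, "wx":8.3},
{"x":-10.8, "y":-37.3, "z":39.3, "wx":8.4},
{"x":-10.7, "y":-31.2, "z":44.4, "wx":8.3},
{"x":-10.7, "y":-24.4, "z":48.4, "wx":8.3},
{"x":-10.7, "y":-17.2, "z":51.4, "wx":8.4},
{"x":-10.8, "y":-9.5, "z":53.4, "wx":8.3},
{"x":-10.7, "y":-1.7, "z":54.2, "wx":8.3},
{"x":-10.7, "y":6.2, "z":53.9, "wx":8.4},
{"x":-10.7, "y":14, "z":52.4, "wx":8.3},
{"x":-10.8, "y":21.4, "z":49.8, "wx":8.3, "wy":0.1},
{"x":-10.8, "y":28.3, "z":46.2, "wx":8.4},
{"x":-10.8, "y":34.8, "z":41.6, "wx":8.3},
end [ 0.4  -0.06  0.36]
```

move_arm --increments '[{"x": -11, "y": -43, "z": 34, "wx": 8.3}, {"x": -11, "y": -37, "z": 39, "wx": 8.3}, {"x": -11, "y": -31, "z": 44, "wx": 8.3}, {"x": -11, "y": -24, "z": 48, "wx": 8.3}, {"x": -11, "y": -17, "z": 51, "wx": 8.3}, {"x": -11, "y": -10, "z": 53, "wx": 8.3}, {"x": -11, "y": -2, "z": 54, "wx": 8.3}, {"x": -11, "y": 6, "z": 54, "wx": 8.3}, {"x": -11, "y": 14, "z": 52, "wx": 8.3}, {"x": -11, "y": 21, "z": 50, "wx": 8.3}, {"x": -11, "y": 28, "z": 46, "wx": 8.3}, {"x": -11, "y": 35, "z": 42, "wx": 8.3}]' --newtons 80

```text
validation failed for argument at $.in...
```

move_arm --increments '[{"grip": -1, "x": -11, "y": -43, "z": 34, "wx": 8.3, "wy": 0, "wz": 0}, {"grip": -1, "x": -11, "y": -37, "z": 39, "wx": 8.3, "wy": 0, "wz": 0}, {"grip": -1, "x": -11, "y": -31, "z": 44, "wx": 8.3, "wy": 0, "wz": 0}, {"grip": -1, "x": -11, "y": -24, "z": 48, "wx": 8.3, "wy": 0, "wz": 0}, {"grip": -1, "x": -11, "y": -17, "z": 51, "wx": 8.3, "wy": 0, "wz": 0}, {"grip": -1, "x": -11, "y": -10, "z": 53, "wx": 8.3, "wy": 0, "wz": 0}, {"grip": -1, "x": -11, "y": -2, "z": 54, "wx": 8.3, "wy": 0, "wz": 0}, {"grip": -1, "x": -11, "y": 6, "z": 54, "wx": 8.3, "wy": 0, "wz": 0}, {"grip": -1, "x": -11, "y": 14, "z": 52, "wx": 8.3, "wy": 0, "wz": 0}, {"grip": -1, "x": -11, "y": 21, "z": 50, "wx": 8.3, "wy": 0, "wz": 0}, {"grip": -1, "x": -11, "y": 28, "z": 46, "wx": 8.3, "wy": 0, "wz": 0}, {"grip": -1, "x": -11, "y": 35, "z": 42, "wx": 8.3, "wy": 0, "wz": 0}]' --newtons 80

```text
time: 1.65
position: [0.4001, -0.0598, 0.3637]
tcp_rot: [0.593, 0.385, -0.593, 0.386]
force: [0.4, 0.3, 1.1]
width: 0.0856
```

```bash
cat >> h.py <<'E'
def gauge(x,y,yaw,t=1.39):
    return R.from_euler('z',yaw)*R.from_rotvec([t,0,0]), np.array([x,y,.03*np.sin(t)])
def grasp(Rm,o,al,zg,back,sgn=1):
    a=np.radians(al); tx=Rm.apply([0,-np.cos(a),-np.sin(a)])
    return o+Rm.apply([0,0,zg])+tx*(.019-back), frame(tx,sgn*Rm.apply([1,0,0]))
E
python3 - <<'E'
from h import *
s,p,Rc=cur()
Rm,o=gauge(.5614,-.1986,-.4195)
p1,R1=grasp(Rm,o,50,.157,.11)
print(p1,R1.as_matrix()); plan(p,Rc,p1,R1,8)
E
```

```text
[ 0.47484918 -0.3926719   0.12781671] [[ 2.59850489e-01  9.13292706e-01 -3.13646546e-01]
 [ 5.82659731e-01 -4.07303858e-01 -7.03286006e-01]
 [-7.70055428e-01  1.11022302e-16 -6.37976989e-01]]
{"x":29.5, "y":25.4, "z":34.3, "wy":5},
{"x":26.4, "y":25.4, "z":36.7, "wy":4.9},
{"x":23.1, "y":25.4, "z":38.8, "wy":5},
{"x":19.7, "y":25.4, "z":40.7, "wx":0.1, "wy":4.9},
{"x":16.1, "y":25.5, "z":42.1, "wy":5},
{"x":12.4, "y":25.5, "z":43.5, "wy":4.9},
{"x":8.7, "y":25.4, "z":44.3, "wy":5},
{"x":4.7, "y":25.5, "z":44.9, "wy":4.9},
end [ 0.4748 -0.3927  0.1278]
```

move_arm --increments '[{"grip": -1, "x": 29, "y": 25, "z": 34, "wx": 0, "wy": 5, "wz": 0}, {"grip": -1, "x": 26, "y": 25, "z": 37, "wx": 0, "wy": 5, "wz": 0}, {"grip": -1, "x": 23, "y": 25, "z": 39, "wx": 0, "wy": 5, "wz": 0}, {"grip": -1, "x": 20, "y": 25, "z": 41, "wx": 0, "wy": 5, "wz": 0}, {"grip": -1, "x": 16, "y": 26, "z": 42, "wx": 0, "wy": 5, "wz": 0}, {"grip": -1, "x": 12, "y": 26, "z": 43, "wx": 0, "wy": 5, "wz": 0}, {"grip": -1, "x": 9, "y": 26, "z": 44, "wx": 0, "wy": 5, "wz": 0}, {"grip": -1, "x": 5, "y": 26, "z": 45, "wx": 0, "wy": 4.5, "wz": 0}, {"grip": -1, "x": 0, "y": 0, "z": 0, "wx": 0, "wy": 0, "wz": 0}]'

```text
time: 2.78
position: [0.4756, -0.3912, 0.117]
tcp_rot: [0.757, 0.497, -0.358, 0.226]
force: [-0.3, 0.4, 0.1]
width: 0.0854
```

```bash
cat > shot.py <<'E'
import sys; from h import *
import json
for n in sys.argv[2:]:
    s,p,Rc=cur(); im=ctrl.read_camera(n); f=f'pics/{n}{sys.argv[1]}.png'; cv2.imwrite(f,im[:,:,::-1])
    json.dump({'position':list(map(float,p)),'tcp_rot':list(map(float,s['tcp_rot']))},open(f.replace('png','json'),'w'))
    print(s['time'],np.round(p,4),np.round(s['joint_pos'],2),np.round(s['force'],1))
E
python3 shot.py 1 wrist
```

```text
2.775 [ 0.4756 -0.3912  0.117 ] [-0.95  0.58  0.43  1.83  0.58  0.92] [-0.3  0.4  0.1]
```

View pics/wrist1.png

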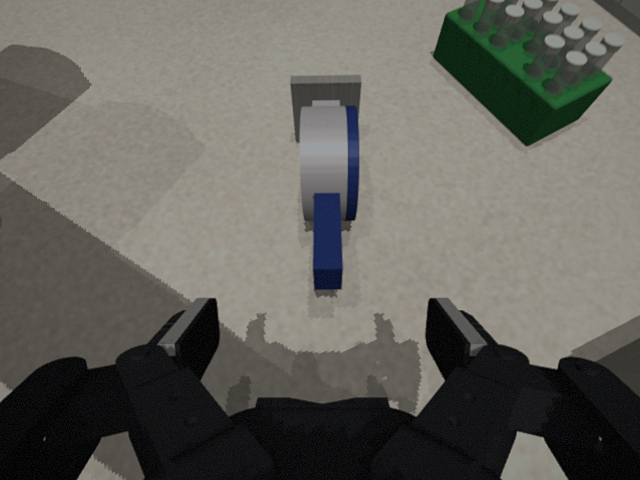

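```bash
cat > m3.py <<'E'
from h import *; import json
W=model('wrist',json.load(open('pics/wrist1.json')))
P=np.array([[-.009,.013,.184],[.009,.013,.184],[-.009,-.013,.184],[.009,-.013,.184],[-.03,.03,0],[.03,.03,0],[-.03,.03,.012],[.03,.03,.012],[-.009,.013,.122],[.009,.013,.122]])
U=np.array([(314,267),(342,266.5),(315,289),(342,289),(291,76),(361.5,76),(291.5,83),(361.5,83),(314,194),(341,194)])
def f(q):
    Rm=R.from_euler('z',q[2])*R.from_rotvec([q[4],0,0]); return (proj(Rm.apply(P)+q[[0,1,3]],W)-U).ravel()
r=least_squares(f,[.56,-.2,-.42,.03,1.39]);print(np.round(r.x,4),np.round(r.fun,1))
f2=lambda q:f(np.r_[q,.0295,1.39])
r=least_squares(f2,[.56,-.2,-.42]);print(np.round(r.x,4),np.round(r.fun,1))
Rm,o=gauge(*r.x);print(o+Rm.apply([0,0,.155]))
s,p,Rc=cur(); p1,R1=grasp(Rm,o,50,.158,0); print(np.degrees((Rc.inv()*R1).as_rotvec()),Rc.inv().apply(p1-p)*1000); plan(p,Rc,p1,R1,4)
E
python3 m3.py
```

```text
[ 0.564  -0.1978 -0.4135  0.0274  1.3908] [-0.7  1.2  1.1  1.5 -0.3 -0.6 -0.3 -0.8  0.8  0.4 -0.5 -0.5 -0.4  1.
  0.4  0.1  0.7 -1.1 -0.8 -1.4]
[ 0.5635 -0.1989 -0.4134] [-0.9  1.7  1.3  2.1 -0.5  0.2 -0.1  0.   0.5 -0.7 -0.3 -1.6 -0.7 -0.
  0.6 -0.9  0.6 -1.4 -0.7 -1.6]
[ 0.50222765 -0.3385344   0.05738204]
[-0.33673849 -0.11611808  0.33037125] [103.36236223   3.50087197  -1.06277293]
{"x":25.8, "y":0.9, "z":-0.3, "wx":-0.1, "wz":0.1},
{"x":25.9, "y":0.8, "z":-0.2, "wx":-0.1, "wy":-0.1, "wz":0.1},
{"x":25.8, "y":0.8, "z":-0.3, "wx":-0.1},
{"x":25.9, "y":0.8, "z":-0.3, "wz":0.1},
end [ 0.5059 -0.3302  0.0432]
```

move_arm --increments '[{"grip": -1, "x": 26, "y": 1, "z": 0, "wx": 0, "wy": 0, "wz": 0}, {"grip": -1, "x": 26, "y": 1, "z": 0, "wx": 0, "wy": 0, "wz": 0}, {"grip": -1, "x": 26, "y": 1, "z": -1, "wx": 0, "wy": 0, "wz": 0}, {"grip": -1, "x": 25, "y": 0.5, "z": 0, "wx": -0.3, "wy": 0, "wz": 0.3}, {"grip": -1, "x": 0, "y": 0, "z": 0, "wx": 0, "wy": 0, "wz": 0}, {"grip": 1, "x": 0, "y": 0, "z": 0, "wx": 0, "wy": 0, "wz": 0}, {"grip": 1, "x": 0, "y": 0, "z": 0, "wx": 0, "wy": 0, "wz": 0}, {"grip": 1, "x": 0, "y": 0, "z": 0, "wx": 0, "wy": 0, "wz": 0}, {"grip": 1, "x": 0, "y": 0, "z": 0, "wx": 0, "wy": 0, "wz": 0}, {"grip": 1, "x": 0, "y": 0, "z": 0, "wx": 0, "wy": 0, "wz": 0}]' --newtons 80

```text
time: 4.08
position: [0.507, -0.3306, 0.0491]
tcp_rot: [0.758, 0.494, -0.355, 0.236]
force: [-1.8, -2.5, 3.3]
width: 0.0167
```

```bash
python3 shot.py 2 wrist
```

```text
4.075 [ 0.507  -0.3306  0.0491] [-0.85  0.5   0.19  1.59  0.62  1.02] [-1.8 -2.5  3.3]
```

View pics/wrist2.png

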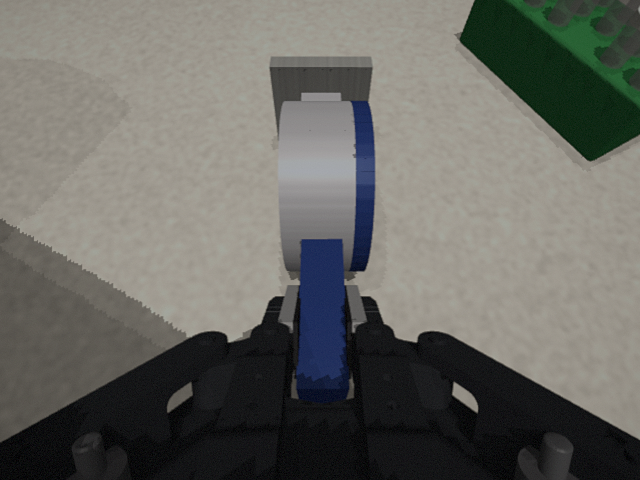

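```bash
cat > m4.py <<'E'
from h import *; import json
st=json.load(open('pics/wrist2.json')); W=model('wrist',st)
P=np.array([[-.03,.03,0],[.03,.03,0],[-.03,.03,.012],[.03,.03,.012],[-.009,.013,.122],[.009,.013,.122]])
U=np.array([(270,57),(371.5,57),(271,67.5),(371.5,67.5),(301,240),(342,240)])
Rt=R.from_quat(st['tcp_rot']);pt=np.array(st['position'])
def rel(q): # q: al, zg, dy, yawsmall
    Rg=R.from_matrix(np.c_[[0,1,0],[-np.cos(np.radians(q[0])),0,-np.sin(np.radians(q[0]))],[-np.sin(np.radians(q[0])),0,np.cos(np.radians(q[0]))]])
    return Rg
def f(q):
    Rg=rel(q); og=np.array([-.019,0,0])-Rg.apply([0,q[2],q[1]])
    Wp=Rt.apply(Rg.apply(P)+og)+pt; return (proj(Wp,W)-U).ravel()
r=least_squares(f,[50,.158,0]);print(r.x,np.round(r.fun,1))
Rg=rel(r.x);og=np.array([-.019,0,0])-Rg.apply([0,r.x[2],r.x[1]])
Rw=Rt*Rg; print('gauge now o',Rt.apply(og)+pt,'tilt',np.degrees(np.arccos(Rw.as_matrix()[2,2])))
np.savez('gt.npz',Rg=Rg.as_matrix(),og=og)
E
python3 m4.py
```

```text
[4.90399789e+01 1.60170803e-01 9.31162670e-03] [ 2.2 -0.2  0.4 -0.2 -0.5  0.2  2.   0.3  0.8 -0.1  0.  -0.1]
gauge now o [ 0.5649914  -0.19846553  0.02804911] tilt 80.45801215161445
```

```bash
cat > m5.py <<'E'
from h import *
g=np.load('gt.npz');Rg=R.from_matrix(g['Rg']);og=g['og']
def tcp_for(o,Rw): Rt=Rw*Rg.inv(); return o-Rt.apply(og),Rt
if __name__=='__main__':
    s,p,Rc=cur()
    # 1 lift
    pl=p+np.array([-.02,.05,.12]); print('lift');plan(p,Rc,pl,Rc,3)
    Rw=R.from_euler('z',np.radians(50)); p1,R1=tcp_for(np.array([.5,-.08,.03]),Rw)
    print(p1,R1.as_matrix());rv=(Rc.inv()*R1).as_rotvec();print(np.degrees(np.linalg.norm(rv)))
    cor=np.array([[a,b,c] for a in(-.03,.03) for b in (-.03,.03) for c in (0,.012)]+[[.02,.044*np.cos(t),.08+.044*np.sin(t)] for t in np.linspace(0,6.28,24)])
    for k in range(0,19,3):
        Rk=Rc*R.from_rotvec(rv*k/18);pk=pl+(p1-pl)*k/18
        print(k,np.round((Rk.apply(Rg.apply(cor)+og)+pk)[:,2].min(),3),np.round(Rk.as_matrix()[:,0],2),np.round(pk,3))
    plan(pl,Rc,p1,R1,18)
E
python3 m5.py
```

```text
lift
{"x":-22.9, "y":-12.5, "z":-35.2},
{"x":-23, "y":-12.5, "z":-35.2},
{"x":-22.9, "y":-12.5, "z":-35.3},
end [ 0.487  -0.2806  0.1691]
[ 0.50240805 -0.08202059  0.17582263] [[ 0.50216685  0.64278761  0.57849161]
 [-0.42136801  0.76604444 -0.4854121 ]
 [-0.75516717  0.          0.65553226]]
104.42134313866472
0 0.117 [ 0.26  0.58 -0.77] [ 0.487 -0.281  0.169]
3 0.088 [ 0.22  0.42 -0.88] [ 0.49  -0.248  0.17 ]
6 0.061 [ 0.21  0.24 -0.95] [ 0.492 -0.214  0.171]
9 0.04 [ 0.24  0.04 -0.97] [ 0.495 -0.181  0.172]
12 0.027 [ 0.3  -0.14 -0.94] [ 0.497 -0.148  0.174]
15 0.024 [ 0.39 -0.3  -0.87] [ 0.5   -0.115  0.175]
18 0.03 [ 0.5  -0.42 -0.76] [ 0.502 -0.082  0.176]
{"x":6.3, "y":-3.6, "z":-8.3, "wx":-4.4, "wy":-3.8},
{"x":5.8, "y":-3, "z":-9, "wx":-4.4, "wy":-3.8, "wz":0.1},
{"x":5.1, "y":-2.3, "z":-9.5, "wx":-4.4, "wy":-3.8},
{"x":4.5, "y":-1.5, "z":-10, "wx":-4.4, "wy":-3.7},
{"x":3.9, "y":-0.7, "z":-10.4, "wx":-4.4, "wy":-3.8, "wz":0.1},
{"x":3.1, "y":0.1, "z":-10.6, "wx":-4.4, "wy":-3.8},
{"x":2.4, "y":0.9, "z":-10.8, "wx":-4.4, "wy":-3.8},
{"x":1.8, "y":1.7, "z":-10.8, "wx":-4.4, "wy":-3.8, "wz":0.1},
{"x":1, "y":2.5, "z":-10.7, "wx":-4.4, "wy":-3.8},
{"x":0.3, "y":3.4, "z":-10.6, "wx":-4.4, "wy":-3.7},
{"x":-0.4, "y":4.1, "z":-10.2, "wx":-4.4, "wy":-3.8, "wz":0.1},
{"x":-1.1, "y":5, "z":-9.9, "wx":-4.4, "wy":-3.8},
{"x":-1.6, "y":5.6, "z":-9.3, "wx":-4.4, "wy":-3.8},
{"x":-2.3, "y":6.4, "z":-8.8, "wx":-4.4, "wy":-3.8, "wz":0.1},
{"x":-2.8, "y":7, "z":-8.1, "wx":-4.4, "wy":-3.8},
{"x":-3.4, "y":7.7, "z":-7.3, "wx":-4.4, "wy":-3.7},
{"x":-3.7, "y":8.1, "z":-6.5, "wx":-4.4, "wy":-3.8, "wz":0.1},
{"x":-4.2, "y":8.6, "z":-5.6, "wx":-4.4, "wy":-3.8},
end [ 0.5024 -0.082   0.1758]
```

move_arm --increments '[{"grip": 1, "x": -23, "y": -12.5, "z": -35, "wx": 0, "wy": 0, "wz": 0}, {"grip": 1, "x": -23, "y": -12.5, "z": -35, "wx": 0, "wy": 0, "wz": 0}, {"grip": 1, "x": -23, "y": -12.5, "z": -36, "wx": 0, "wy": 0, "wz": 0}, {"grip": 1, "x": 6.3, "y": -3.6, "z": -8.3, "wx": -4.4, "wy": -3.8, "wz": 0}, {"grip": 1, "x": 5.8, "y": -3, "z": -9, "wx": -4.4, "wy": -3.8, "wz": 0}, {"grip": 1, "x": 5, "y": -2.3, "z": -9.5, "wx": -4.4, "wy": -3.8, "wz": 0}, {"grip": 1, "x": 4.5, "y": -1.5, "z": -10, "wx": -4.4, "wy": -3.8, "wz": 0}, {"grip": 1, "x": 4, "y": -0.7, "z": -10.4, "wx": -4.4, "wy": -3.8, "wz": 0}, {"grip": 1, "x": 3, "y": 0, "z": -10.6, "wx": -4.4, "wy": -3.8, "wz": 0}, {"grip": 1, "x": 2.4, "y": 1, "z": -10.8, "wx": -4.4, "wy": -3.8, "wz": 0}, {"grip": 1, "x": 1.8, "y": 1.7, "z": -10.8, "wx": -4.4, "wy": -3.8, "wz": 0}, {"grip": 1, "x": 1, "y": 2.5, "z": -10.7, "wx": -4.4, "wy": -3.8, "wz": 0}]'

```text
time: 5.62
position: [0.4943, -0.1806, 0.1718]
tcp_rot: [0.497, 0.494, -0.372, 0.608]
force: [-0.5, 0.4, -3.0]
width: 0.0169
```

```bash
python3 shot.py 3 wrist; python3 - <<'E'
from m5 import *
s,p,Rc=cur();print(s['width'])
Rw=R.from_euler('z',np.radians(50)); p1,R1=tcp_for(np.array([.5,-.08,.03]),Rw)
plan(p,Rc,p1,R1,9)
E
```

```text
5.625 [ 0.4943 -0.1806  0.1718] [-0.42 -0.19 -0.23  1.33  0.13  0.93] [-0.5  0.4 -3. ]
0.017070529044882897
{"x":0.2, "y":3.5, "z":-10.3, "wx":-4.3, "wy":-3.8, "wz":0.1},
{"x":-0.4, "y":4.2, "z":-10, "wx":-4.4, "wy":-3.7},
{"x":-1.1, "y":5, "z":-9.5, "wx":-4.3, "wy":-3.8, "wz":0.1},
{"x":-1.7, "y":5.6, "z":-9.1, "wx":-4.3, "wy":-3.8},
{"x":-2.3, "y":6.4, "z":-8.5, "wx":-4.3, "wy":-3.7, "wz":0.1},
{"x":-2.7, "y":7, "z":-7.9, "wx":-4.4, "wy":-3.8, "wz":0.1},
{"x":-3.3, "y":7.5, "z":-7, "wx":-4.3, "wy":-3.8},
{"x":-3.7, "y":8, "z":-6.3, "wx":-4.3, "wy":-3.8, "wz":0.1},
{"x":-4.1, "y":8.5, "z":-5.4, "wx":-4.3, "wy":-3.7, "wz":0.1},
end [ 0.5024 -0.082   0.1758]
```

View pics/wrist3.png

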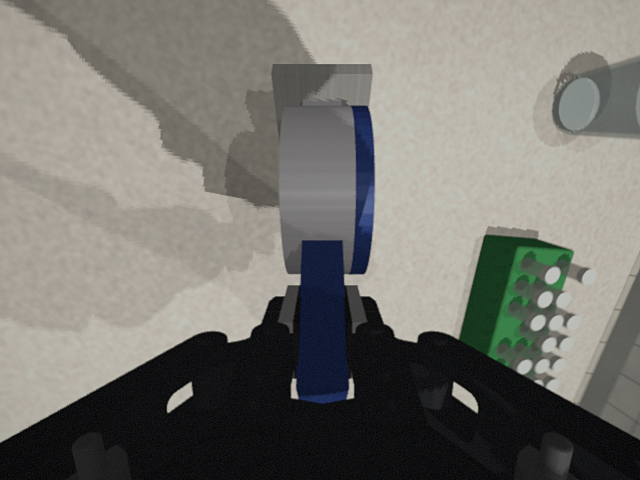

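move_arm --increments '[{"grip": 1, "x": 0, "y": 3.5, "z": -10.3, "wx": -4.3, "wy": -3.8, "wz": 0}, {"grip": 1, "x": -0.4, "y": 4, "z": -10, "wx": -4.4, "wy": -3.8, "wz": 0}, {"grip": 1, "x": -1, "y": 5, "z": -9.5, "wx": -4.3, "wy": -3.8, "wz": 0}, {"grip": 1, "x": -1.7, "y": 5.6, "z": -9, "wx": -4.3, "wy": -3.8, "wz": 0.1}, {"grip": 1, "x": -2.3, "y": 6.4, "z": -8.5, "wx": -4.3, "wy": -3.7, "wz": 0.1}, {"grip": 1, "x": -2.7, "y": 7, "z": -8, "wx": -4.4, "wy": -3.8, "wz": 0.1}, {"grip": 1, "x": -3.3, "y": 7.5, "z": -7, "wx": -4.3, "wy": -3.8, "wz": 0}, {"grip": 1, "x": -3.7, "y": 8, "z": -6.3, "wx": -4.3, "wy": -3.8, "wz": 0.1}, {"grip": 1, "x": -4, "y": 8.5, "z": -5.4, "wx": -4.3, "wy": -3.7, "wz": 0.1}, {"grip": 1, "x": 0, "y": 0, "z": 0, "wx": 0, "wy": 0, "wz": 0}]'

```text
time: 6.92
position: [0.5024, -0.083, 0.1747]
tcp_rot: [0.144, 0.392, -0.312, 0.853]
force: [-0.6, 1.1, -3.9]
width: 0.0168
```

```bash
python3 shot.py 4 wrist scene
```

```text
6.925 [ 0.5024 -0.083   0.1747] [ 0.1  -0.58 -0.64  0.97 -0.49  0.67] [-0.6  1.1 -3.9]
6.975 [ 0.5028 -0.0834  0.1754] [ 0.1  -0.58 -0.64  0.97 -0.49  0.67] [ 0.7 -0.8 -3.1]
```

View pics/wrist4.png

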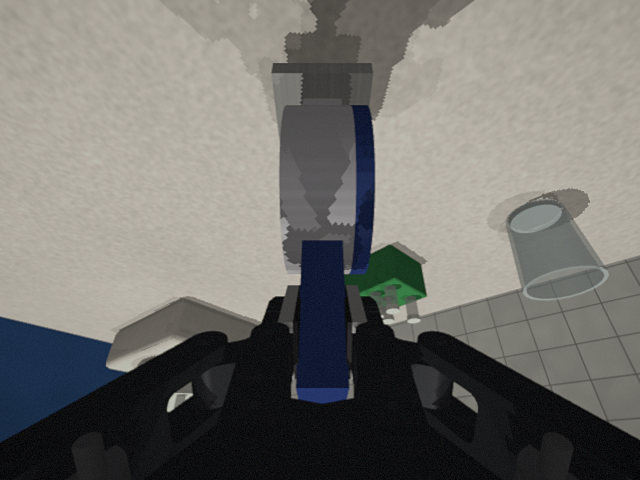

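View pics/scene4.png

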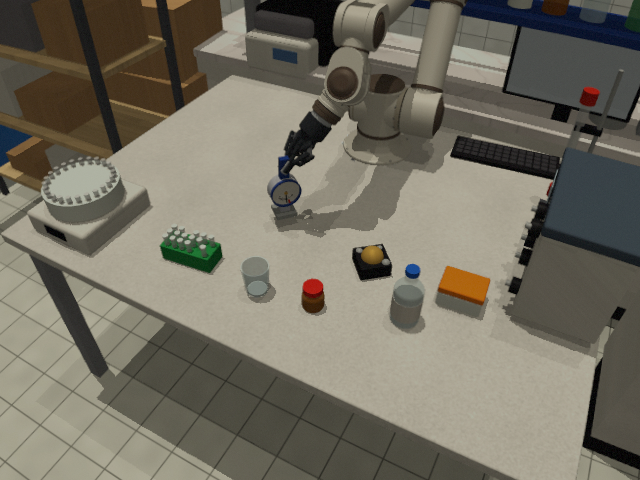

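```bash
sed -e 's/wrist2/wrist4/' -e "s/^U=.*/U=np.array([(273,64),(373,64),(273.5,73.5),(373,73.5),(302,241),(343,241)])/" m4.py > m4b.py; python3 m4b.py; python3 - <<'E'
from m5 import *
s,p,Rc=cur(); Rw=Rc*Rg; print(Rw.as_matrix())
a=np.degrees(np.arctan2(Rw.as_matrix()[1,0],Rw.as_matrix()[0,0]));print('yaw',a)
p1,R1=tcp_for(np.array([.5,-.08,.012]),R.from_euler('z',np.radians(a)));plan(p,Rc,p1,R1,2)
cv2.imwrite('pics/c4.png',cv2.resize(cv2.imread('pics/scene4.png')[150:230,245:335],None,fx=7,fy=7,interpolation=cv2.INTER_CUBIC))
E
```

```text
[5.12258801e+01 1.59095360e-01 7.04865473e-03] [-0.3 -0.4 -2.  -0.3 -2.5  0.4 -0.3  0.4 -0.4 -0.1 -0.8 -0.1]
gauge now o [ 0.5023647  -0.08262354  0.03030847] tilt 1.8156303399577647
[[ 0.64803674 -0.76114168 -0.0266781 ]
 [ 0.76160196  0.64778445  0.01837851]
 [ 0.00329301 -0.03222804  0.99947512]]
yaw 49.60599219901641
{"x":7.5, "y":0.4, "z":-6.4, "wx":-0.1, "wy":0.9, "wz":-0.1},
{"x":7.5, "y":0.5, "z":-6.3, "wy":0.9},
end [ 0.5037 -0.0832  0.1563]
```

View pics/c4.png

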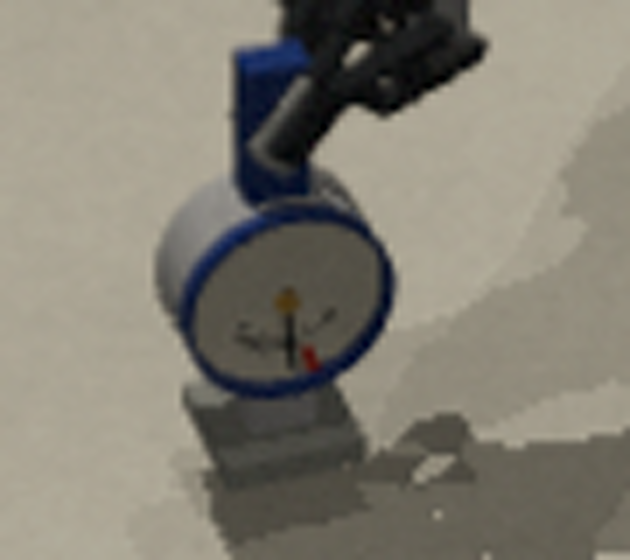

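move_arm --increments '[{"grip": 1, "x": 7.5, "y": 0.4, "z": -6.4, "wx": 0, "wy": 0.9, "wz": 0}, {"grip": 1, "x": 7.5, "y": 0.5, "z": -6.3, "wx": 0, "wy": 0.9, "wz": 0}, {"grip": 1, "x": 3, "y": 0, "z": -2.6, "wx": 0, "wy": 0, "wz": 0}, {"grip": 1, "x": 3, "y": 0, "z": -2.6, "wx": 0, "wy": 0, "wz": 0}, {"grip": 1, "x": 0, "y": 0, "z": 0, "wx": 0, "wy": 0, "wz": 0}]'

```text
time: 7.65
position: [0.5036, -0.0831, 0.1485]
tcp_rot: [0.15, 0.404, -0.311, 0.847]
force: [0.3, 0.1, -3.3]
width: 0.0167
```

move_arm --increments '[{"grip": 1, "x": 1.5, "y": 0, "z": -1.3, "wx": 0, "wy": 0, "wz": 0}, {"grip": 1, "x": 1.5, "y": 0, "z": -1.3, "wx": 0, "wy": 0, "wz": 0}, {"grip": 1, "x": 0, "y": 0, "z": 0, "wx": 0, "wy": 0, "wz": 0}]'

```text
time: 8.02
position: [0.5035, -0.0829, 0.1448]
tcp_rot: [0.15, 0.404, -0.311, 0.847]
force: [0.2, -0.0, -3.0]
width: 0.0171
```

move_arm --increments '[{"grip": 1, "x": 1, "y": 0, "z": -0.9, "wx": 0, "wy": 0, "wz": 0}, {"grip": 1, "x": 1, "y": 0, "z": -0.9, "wx": 0, "wy": 0, "wz": 0}, {"grip": 1, "x": 0, "y": 0, "z": 0, "wx": 0, "wy": 0, "wz": 0}]'

```text
time: 8.4
position: [0.5042, -0.0831, 0.144]
tcp_rot: [0.15, 0.403, -0.311, 0.848]
force: [-2.7, 0.2, 6.0]
width: 0.0168
```

```bash
python3 shot.py 5 wrist
```

```text
8.4 [ 0.5042 -0.0831  0.144 ] [ 0.09 -0.56 -0.68  0.93 -0.46  0.67] [-2.7  0.2  6. ]
```

View pics/wrist5.png

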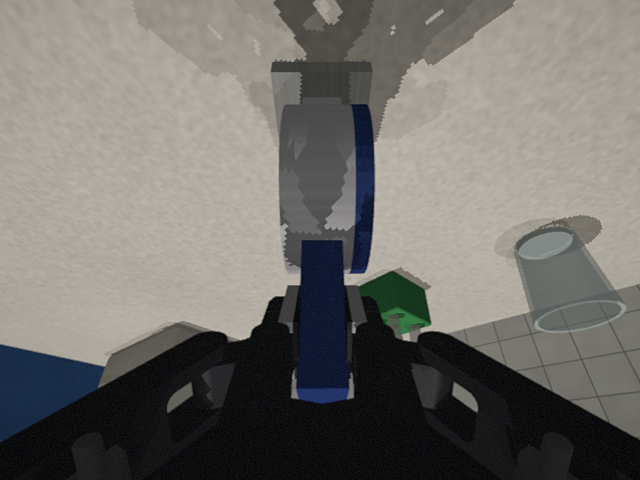

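move_arm --increments '[{"grip": 0.3, "x": 0, "y": 0, "z": 0, "wx": 0, "wy": 0, "wz": 0}, {"grip": -0.2, "x": 0, "y": 0, "z": 0, "wx": 0, "wy": 0, "wz": 0}, {"grip": -1, "x": 0, "y": 0, "z": 0, "wx": 0, "wy": 0, "wz": 0}, {"grip": -1, "x": 0, "y": 0, "z": 0, "wx": 0, "wy": 0, "wz": 0}, {"grip": -1, "x": 0, "y": 0, "z": 0, "wx": 0, "wy": 0, "wz": 0}, {"grip": -1, "x": 0, "y": 0, "z": 0, "wx": 0, "wy": 0, "wz": 0}, {"grip": -1, "x": 0, "y": 0, "z": 0, "wx": 0, "wy": 0, "wz": 0}]'

```text
time: 9.32
position: [0.5035, -0.0829, 0.1422]
tcp_rot: [0.15, 0.404, -0.311, 0.847]
force: [-0.5, 0.8, -0.3]
width: 0.0856
```

```bash
python3 shot.py 6 wrist
```

```text
9.325 [ 0.5035 -0.0829  0.1422] [ 0.09 -0.56 -0.68  0.93 -0.46  0.67] [-0.5  0.8 -0.3]
```

View pics/wrist6.png

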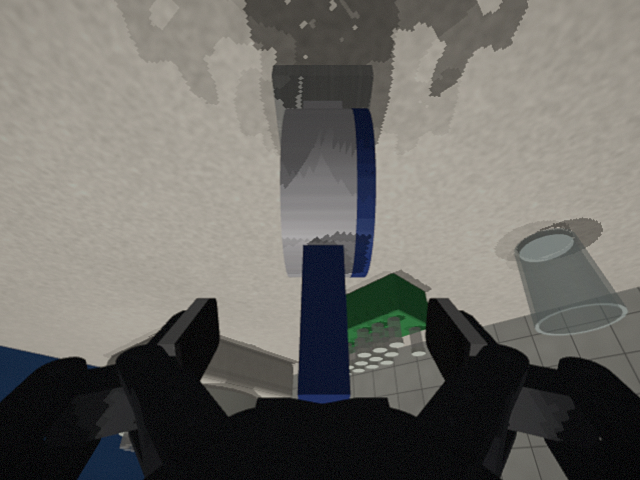

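```bash
cat > m6.py <<'E'
from h import *; import json
W=model('wrist',json.load(open('pics/wrist6.json')))
P=np.array([[-.03,.03,0],[.03,.03,0],[-.009,.013,.122],[.009,.013,.122]])
U=np.array([(273,66.5),(373.5,66.5),(303,245),(343.5,245)])
f=lambda q:(proj(R.from_euler('z',q[2]).apply(P)+np.r_[q[:2],0],W)-U).ravel()
r=least_squares(f,[.5,-.08,.87]);print(np.round(r.x,4),np.round(r.fun,1));np.save('g.npy',r.x)
q=r.x;Rz=R.from_euler('z',q[2]);o=np.r_[q[:2],0]
s,p,Rc=cur();print('tcp own',Rz.inv().apply(p-o))
el=np.radians(55);d=.30
cam=o+Rz.apply([.022+d*np.cos(el),0,.055+d*np.sin(el)])
cz=Rz.apply([-np.cos(el),0,-np.sin(el)]);cx=Rz.apply([0,-1,0]);cy=np.cross(cz,cx)
he=np.array(ctrl.camera_model('wrist')['hand_eye'])
Rt=R.from_matrix(np.c_[cx,cy,cz])*R.from_matrix(he[:3,:3]).inv(); pt=cam-Rt.apply(he[:3,3])
print('view',pt,Rz.inv().apply(pt-o),Rt.as_matrix()); np.savez('view.npz',p=pt,q=Rt.as_quat())
a,Ra=plan(p,Rc,p-Rc.apply([1,0,0])*.11,Rc,3)
b=np.array([pt[0],pt[1],.30]);print(np.degrees((Ra.inv()*Rt).magnitude()))
plan(a,Ra,b,Rt,9)
E
python3 m6.py
```

```text
[ 0.5008 -0.0796  0.8608] [ 0.3 -0.8 -1.3 -0.4  0.2  0.6  0.5  0.7]
tcp own [-0.00076073 -0.0041919   0.14219198]
view [ 0.55498547 -0.01646777  0.18922861] [8.31713652e-02 7.34120296e-05 1.89228611e-01] [[-2.20073066e-01  7.58136796e-01 -6.13837473e-01]
 [-2.55255099e-01 -6.52095409e-01 -7.13874227e-01]
 [-9.41494918e-01 -4.19345467e-04  3.37026919e-01]]
{"x":-36.7},
{"x":-36.6},
{"x":-36.7},
end [ 0.4507 -0.0383  0.2277]
91.90826189761286
{"x":-1.7, "y":9.4, "z":10.7, "wx":8.8, "wy":1.7, "wz":-4.9},
{"x":-2.8, "y":10.7, "z":9, "wx":8.8, "wy":1.6, "wz":-5},
{"x":-4, "y":11.6, "z":7.3, "wx":8.7, "wy":1.7, "wz":-4.9},
{"x":-5.2, "y":12.3, "z":5.3, "wx":8.8, "wy":1.6, "wz":-5},
{"x":-6.5, "y":12.3, "z":3.2, "wx":8.8, "wy":1.7, "wz":-4.9},
{"x":-7.5, "y":12.1, "z":1.2, "wx":8.8, "wy":1.7, "wz":-5},
{"x":-8.6, "y":11.4, "z":-0.9, "wx":8.7, "wy":1.6, "wz":-4.9},
{"x":-9.4, "y":10.4, "z":-2.9, "wx":8.8, "wy":1.7, "wz":-5},
{"x":-10.2, "y":8.9, "z":-4.5, "wx":8.8, "wy":1.7, "wz":-4.9},
end [ 0.5549 -0.0165  0.3   ]
```

move_arm --increments '[{"grip": -1, "x": -37, "y": 0, "z": 0, "wx": 0, "wy": 0, "wz": 0}, {"grip": -1, "x": -37, "y": 0, "z": 0, "wx": 0, "wy": 0, "wz": 0}, {"grip": -1, "x": -37, "y": 0, "z": 0, "wx": 0, "wy": 0, "wz": 0}, {"grip": -1, "x": -2, "y": 9.5, "z": 10.5, "wx": 8.8, "wy": 1.7, "wz": -5}, {"grip": -1, "x": -3, "y": 10.5, "z": 9, "wx": 8.8, "wy": 1.6, "wz": -5}, {"grip": -1, "x": -4, "y": 11.5, "z": 7, "wx": 8.8, "wy": 1.7, "wz": -5}, {"grip": -1, "x": -5, "y": 12, "z": 5, "wx": 8.8, "wy": 1.6, "wz": -5}, {"grip": -1, "x": -6.5, "y": 12, "z": 3, "wx": 8.8, "wy": 1.7, "wz": -5}, {"grip": -1, "x": -7.5, "y": 12, "z": 1, "wx": 8.8, "wy": 1.7, "wz": -5}, {"grip": -1, "x": -8.5, "y": 11.5, "z": -1, "wx": 8.7, "wy": 1.6, "wz": -4.8}, {"grip": -1, "x": -9.5, "y": 10.5, "z": -3, "wx": 8.8, "wy": 1.7, "wz": -4.8}, {"grip": -1, "x": -10, "y": 9, "z": -4.5, "wx": 8.8, "wy": 1.7, "wz": -4.8}]'

```text
time: 10.88
position: [0.5543, -0.0152, 0.2997]
tcp_rot: [-0.525, -0.237, 0.744, -0.339]
force: [0.3, -0.7, 0.8]
width: 0.0854
```

```bash
python3 - <<'E'
from h import *
s,p,Rc=cur();print(np.round(s['joint_pos'],2),s['force']);v=np.load('view.npz');plan(p,Rc,v['p'],R.from_quat(v['q']),3)
E
python3 shot.py 7 wrist
```

```text
[ 0.09  0.39  0.63  2.06 -0.24  2.41] [ 0.26843866 -0.67278948  0.75398175]
{"x":34.7, "y":0.3, "z":-12.3, "wx":-0.2},
{"x":34.7, "y":0.4, "z":-12.2, "wx":-0.1},
{"x":34.8, "y":0.4, "z":-12.3, "wx":-0.2, "wz":-0.1},
end [ 0.555  -0.0165  0.1892]
10.875 [ 0.5543 -0.0152  0.2997] [ 0.09  0.39  0.63  2.06 -0.24  2.41] [ 0.3 -0.7  0.8]
```

View pics/wrist7.png

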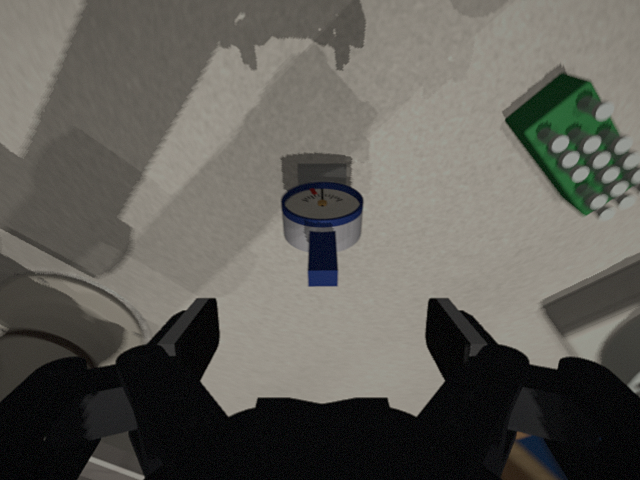

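move_arm --increments '[{"grip": -1, "x": 35, "y": 0.4, "z": -12.3, "wx": -0.1, "wy": 0, "wz": 0}, {"grip": -1, "x": 35, "y": 0.4, "z": -12.3, "wx": -0.1, "wy": 0, "wz": 0}, {"grip": -1, "x": 34, "y": 0.4, "z": -12.3, "wx": -0.1, "wy": 0, "wz": 0}, {"grip": -1, "x": 0, "y": 0, "z": 0, "wx": 0, "wy": 0, "wz": 0}]'

```text
time: 11.42
position: [0.5534, -0.017, 0.1872]
tcp_rot: [-0.521, -0.241, 0.743, -0.343]
force: [-0.2, -0.6, 1.5]
width: 0.0856
```

```bash
python3 shot.py 8 wrist; python3 -c "
import cv2
a=cv2.imread('pics/wrist8.png');cv2.imwrite('pics/c8.png',cv2.resize(a[160:310,240:400],None,fx=5,fy=5,interpolation=cv2.INTER_CUBIC)[:600])"
```

```text
11.425 [ 0.5534 -0.017   0.1872] [ 0.09  0.33  0.33  1.83 -0.24  2.4 ] [-0.2 -0.6  1.5]
```

View pics/wrist8.png

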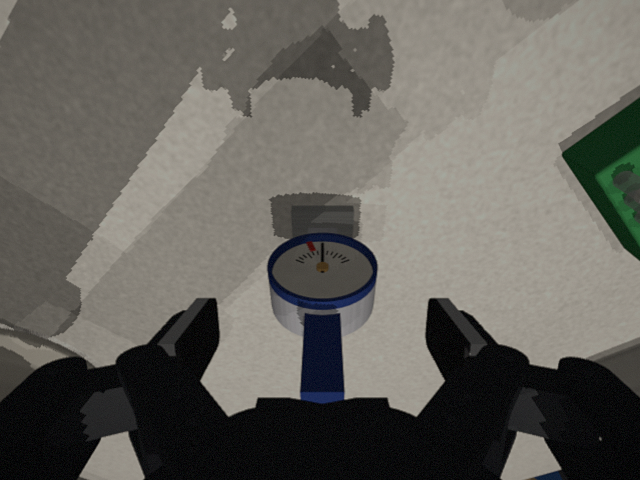

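View pics/c8.png

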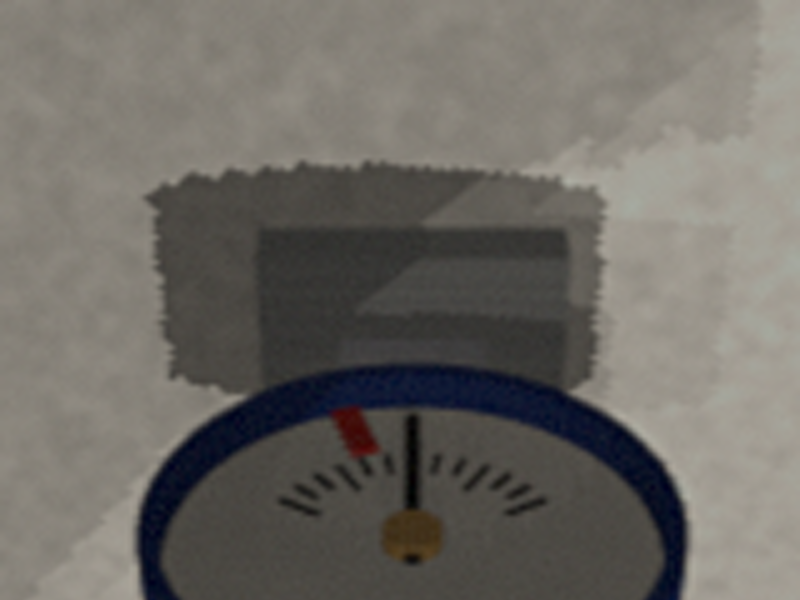

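```bash
python3 - <<'E'
from h import *; import json
W=model('wrist',json.load(open('pics/wrist8.json')));q=np.load('g.npy')
Rz=R.from_euler('z',q[2]);o=np.r_[q[:2],0]
pix=lambda u:np.array([240,160])+(np.array(u)+.5)/5-.5
def bp(uv,x): return least_squares(lambda a:(proj(o+Rz.apply([x,a[0],a[1]]),W)[0]-uv),[0,.05]).x
for x in (.015,.017,.019):
    h=bp(pix((412,535)),x);t=bp(pix((412,416)),x)
    print('hub',h,'tip',np.linalg.norm(t-h),np.degrees(np.arctan2((t-h)[0],-(t-h)[1])))
    for m in [(346,409),(356,432),(366,455)]:
        d=bp(pix(m),x)-h;print(m,np.linalg.norm(d),np.arctan2(d[0],-d[1]))
    a=bp(pix((346,409)),x);b=bp(pix((366,455)),x);d=a-b;print('line dir',np.arctan2(d[0],-d[1]))
print(proj(o+Rz.apply([.009,0,.184]),W))
E
```

```text
hub [0.00062963 0.07719624] tip 0.03402165512632676 0.043451159896767046
(346, 409) 0.03807395433521961 0.31943827195761454
(356, 432) 0.030656983790373744 0.3307096567828899
(366, 455) 0.023517712519446263 0.3482889506555323
line dir 0.27289724421002776
hub [0.00063645 0.07967815] tip 0.03363971203874326 0.04345115989743685
(346, 409) 0.03764651823248963 0.3194382719575535
(356, 432) 0.030312814084297406 0.33070965678288916
(366, 455) 0.023253691627478135 0.3482889506554823
line dir 0.2728972442099355
hub [0.00064328 0.08216006] tip 0.03325776895115455 0.04345115989765235
(346, 409) 0.03721908212976597 0.319438271957614
(356, 432) 0.029968644378221065 0.3307096567828951
(366, 455) 0.022989670735509452 0.34828895065548093
line dir 0.2728972442101053
[[322.90679116 391.2792948 ]]
```

```bash
cat > m7.py <<'E'
from h import *
q=np.load('g.npy');Rz=R.from_euler('z',q[2]);o=np.r_[q[:2],0]+Rz.apply([0,.0006,0])
t=np.radians(20); tx=np.array([-np.sin(t),0,-np.cos(t)])
Rrel=frame(tx,[0,-1,0])   # tool in gauge
prel=np.array([0,0,.160])+.019*tx
if __name__=='__main__':
    s,p,Rc=cur(); Rt=Rz*Rrel; pg=o+Rz.apply(prel); pp=pg-Rt.apply([.09,0,0])
    print('grasp',pg,Rz.inv().apply(pp-o)); a,Ra=plan(p,Rc,pp,Rt,2); print(); plan(a,Ra,pg,Rt,4)
E
python3 m7.py
```

```text
grasp [ 0.49613721 -0.08412739  0.14214584] [2.42834302e-02 7.58218723e-18 2.26718176e-01]
{"x":-7.7, "y":-0.1, "z":33.6, "wx":0.1, "wy":-0.1, "wz":-0.1},
{"x":-7.7, "y":-0.1, "z":33.5, "wx":0.1, "wy":-0.1, "wz":-0.1},
end [ 0.5162 -0.0608  0.2267]

{"x":22.5},
{"x":22.5},
{"x":22.5, "y":0.1},
{"x":22.5},
end [ 0.4962 -0.0841  0.1421]
```

move_arm --increments '[{"grip": -1, "x": -14, "y": 0, "z": 20, "wx": 0, "wy": 0, "wz": 0}, {"grip": -1, "x": -2, "y": 0, "z": 24, "wx": 0.1, "wy": 0, "wz": 0}, {"grip": -1, "x": 0, "y": 0, "z": 23, "wx": 0, "wy": -0.2, "wz": -0.2}, {"grip": -1, "x": 22.5, "y": 0, "z": 0, "wx": 0, "wy": 0, "wz": 0}, {"grip": -1, "x": 22.5, "y": 0, "z": 0, "wx": 0, "wy": 0, "wz": 0}, {"grip": -1, "x": 22.5, "y": 0, "z": 0, "wx": 0, "wy": 0, "wz": 0}, {"grip": -1, "x": 22.5, "y": 0, "z": 0, "wx": 0, "wy": 0, "wz": 0}, {"grip": -1, "x": 0, "y": 0, "z": 0, "wx": 0, "wy": 0, "wz": 0}]'

```text
time: 12.48
position: [0.4961, -0.0847, 0.143]
tcp_rot: [-0.522, -0.239, 0.744, -0.341]
force: [-0.0, 0.4, 0.2]
width: 0.0852
```

```bash
python3 shot.py 9 wrist; python3 - <<'E'
from m7 import *
s,p,Rc=cur();print(Rz.inv().apply(p-o)-prel)
E
```

```text
12.475 [ 0.4961 -0.0847  0.143 ] [-0.02  0.17  0.06  1.69 -0.27  2.29] [-0.   0.4  0.2]
[ 0.00016864 -0.00063022  0.00180064]
```

View pics/wrist9.png

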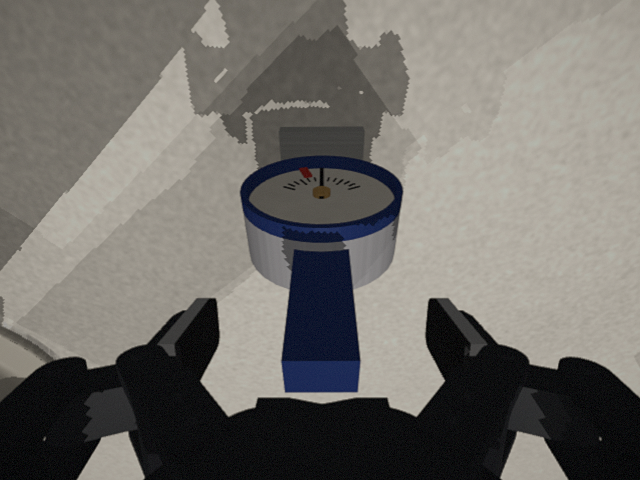

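move_arm --increments '[{"grip": 1, "x": 0, "y": 0, "z": 0, "wx": 0, "wy": 0, "wz": 0}, {"grip": 1, "x": 0, "y": 0, "z": 0, "wx": 0, "wy": 0, "wz": 0}, {"grip": 1, "x": 0, "y": 0, "z": 0, "wx": 0, "wy": 0, "wz": 0}, {"grip": 1, "x": 0, "y": 0, "z": 0, "wx": 0, "wy": 0, "wz": 0}, {"grip": 1, "x": 0, "y": 0, "z": 0, "wx": 0, "wy": 0, "wz": 0}, {"grip": 1, "x": -19, "y": 0, "z": 7, "wx": 0, "wy": 0, "wz": 0}, {"grip": 1, "x": -38, "y": 0, "z": 14, "wx": 0, "wy": 0, "wz": 0}, {"grip": 1, "x": -38, "y": 0, "z": 14, "wx": 0, "wy": 0, "wz": 0}, {"grip": 1, "x": -19, "y": 0, "z": 7, "wx": 0, "wy": 0, "wz": 0}]' --newtons 90

```text
time: 13.65
position: [0.4969, -0.0843, 0.2656]
tcp_rot: [-0.522, -0.239, 0.744, -0.342]
force: [0.8, -0.4, -3.2]
width: 0.0249
```

```bash
python3 shot.py 10 wrist top
```

```text
13.65 [ 0.4969 -0.0843  0.2656] [-0.02  0.2   0.33  1.92 -0.27  2.29] [ 0.8 -0.4 -3.2]
13.7 [ 0.4971 -0.0844  0.2674] [-0.02  0.2   0.33  1.93 -0.27  2.29] [ 0.2  0.3 -0.4]
```

View pics/wrist10.png

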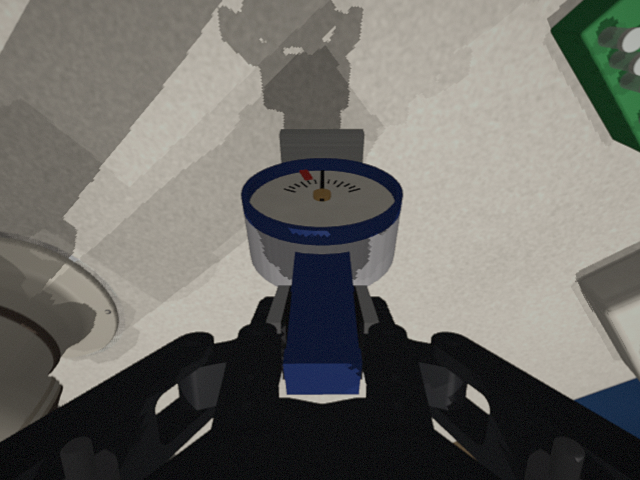

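View pics/top10.png

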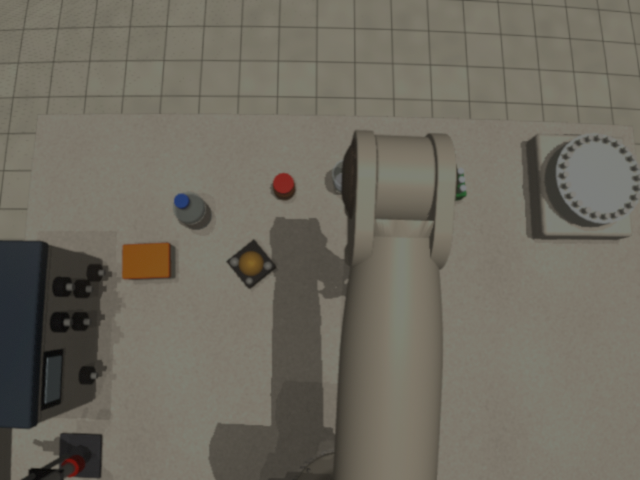

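```bash
cat > m8.py <<'E'
from h import *
from m7 import Rrel,prel
pr=prel+[0,0,.0015]
def tg(o,Rw): return o+Rw.apply(pr), Rw*Rrel
def gnow(): 
    s,p,Rc=cur(); Rw=Rc*Rrel.inv(); return p-Rw.apply(pr),Rw
if __name__=='__main__':
    s,p,Rc=cur(); o,Rw=gnow(); print(o,Rw.as_euler('zyx',degrees=True))
    p1,R1=tg(np.array([.559,.220,.105]),R.from_euler('z',np.radians(75))); plan(p,Rc,p1,R1,9)
E
python3 m8.py
```

```text
[ 0.50195654 -0.0792845   0.12192488] [49.32935648 -0.20322545  0.05460899]
{"x":-8.3, "y":-16.5, "z":-28.4, "wx":-2.7, "wz":1},
{"x":-8.5, "y":-15, "z":-29, "wx":-2.7, "wz":0.9},
{"x":-8.8, "y":-13.5, "z":-29.8, "wx":-2.7, "wz":1},
{"x":-8.9, "y":-12, "z":-30.4, "wx":-2.6, "wy":-0.1, "wz":0.9},
{"x":-9.3, "y":-10.4, "z":-30.8, "wx":-2.7, "wz":1},
{"x":-9.3, "y":-8.7, "z":-31.3, "wx":-2.7, "wz":1},
{"x":-9.5, "y":-7.2, "z":-31.7, "wx":-2.7, "wz":0.9},
{"x":-9.7, "y":-5.4, "z":-32, "wx":-2.7, "wz":1},
{"x":-9.7, "y":-3.8, "z":-32.2, "wx":-2.7, "wz":0.9},
end [0.5573 0.2137 0.2487]
```

move_arm --increments '[{"grip": 1, "x": -8.3, "y": -16.5, "z": -28.5, "wx": -2.7, "wy": 0, "wz": 1}, {"grip": 1, "x": -8.5, "y": -15, "z": -29, "wx": -2.7, "wy": 0, "wz": 0.9}, {"grip": 1, "x": -8.8, "y": -13.5, "z": -30, "wx": -2.7, "wy": 0, "wz": 1}, {"grip": 1, "x": -9, "y": -12, "z": -30.5, "wx": -2.7, "wy": 0, "wz": 0.9}, {"grip": 1, "x": -9.3, "y": -10.4, "z": -31, "wx": -2.7, "wy": 0, "wz": 1}, {"grip": 1, "x": -9.3, "y": -8.7, "z": -31, "wx": -2.7, "wy": 0, "wz": 1}, {"grip": 1, "x": -9.5, "y": -7, "z": -31.5, "wx": -2.7, "wy": 0, "wz": 0.9}, {"grip": 1, "x": -9.7, "y": -5.4, "z": -32, "wx": -2.7, "wy": 0, "wz": 1}, {"grip": 1, "x": -9.7, "y": -4, "z": -32, "wx": -2.7, "wy": 0, "wz": 0.9}, {"grip": 1, "x": 0, "y": 0, "z": 0, "wx": 0, "wy": 0, "wz": 0}]'

```text
time: 15.0
position: [0.5563, 0.2158, 0.2445]
tcp_rot: [-0.453, -0.352, 0.65, -0.499]
force: [0.5, -1.0, -3.7]
width: 0.0249
```

```bash
python3 shot.py 11 wrist scene top; python3 - <<'E'
from m8 import *
o,Rw=gnow(); print(o,Rw.as_euler('zyx',degrees=True))
a=cv2.imread('pics/scene11.png');b=cv2.imread('pics/top11.png')
g=lambda im,x,y,f:cv2.resize(im[y:y+100,x:x+100],None,fx=f,fy=f,interpolation=cv2.INTER_CUBIC)
cv2.imwrite('pics/c11.png',cv2.hconcat([g(a,320,190,4),g(b,200,210,4)]))
E
```

```text
15.0 [0.5563 0.2158 0.2445] [ 0.49  0.46  0.62  1.97 -0.25  2.35] [ 0.5 -1.  -3.7]
15.05 [0.5562 0.2145 0.2452] [ 0.49  0.46  0.62  1.97 -0.25  2.35] [ 0.9 -0.2 -3.3]
15.1 [0.5562 0.2137 0.2459] [ 0.49  0.46  0.62  1.97 -0.25  2.35] [ 0.3 -0.3 -3.6]
[0.55737234 0.21966566 0.102872  ] [75.07503672  0.23596776  0.09806596]
```

View pics/wrist11.png

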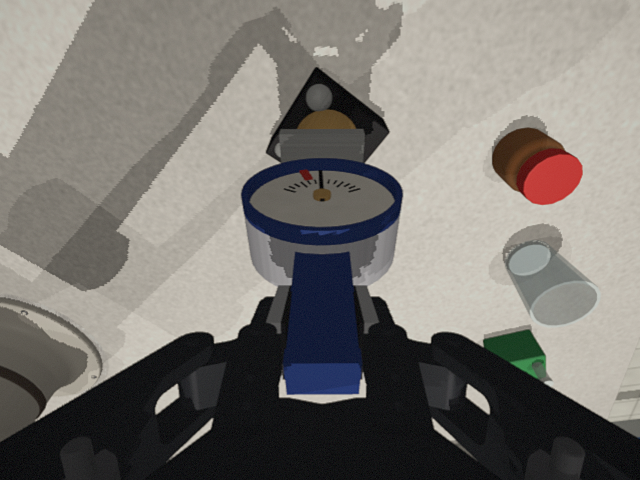

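View pics/c11.png

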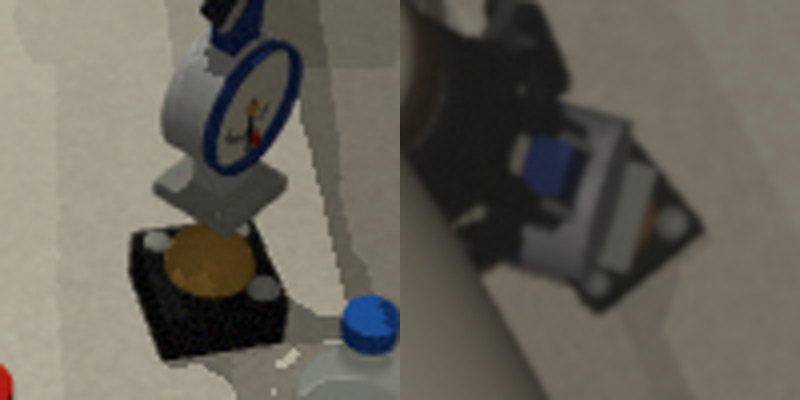

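```bash
python3 - <<'E'
from h import *; import json
W=model('wrist',json.load(open('pics/wrist11.json')))
bp=lambda uv,z:least_squares(lambda a:proj(np.r_[a,z],W)[0]-uv,[.55,.2]).x
a=bp((327.5,141),.038);b=bp((317,68),.04);c=bp((389,129),.04);print(a,b,c,np.linalg.norm(b-c), np.linalg.norm(b-a),np.linalg.norm(c-a))
# center from edge b-c
d=(c-b); n=np.array([d[1],-d[0]]);m=(b+c)/2
print(m+n/2,m-n/2)
im=cv2.imread('pics/wrist11.png')
cv2.imwrite('pics/c11b.png',cv2.resize(im[50:190,240:400],None,fx=4,fy=4,interpolation=cv2.INTER_CUBIC))
E
```

```text
[0.56119299 0.21908956] [0.56782138 0.28055618] [0.61768874 0.21638544] 0.08126892128863814 0.06182298158706018 0.05656043587619951
[0.56066969 0.22353713] [0.62484043 0.27340449]
```

View pics/c11b.png

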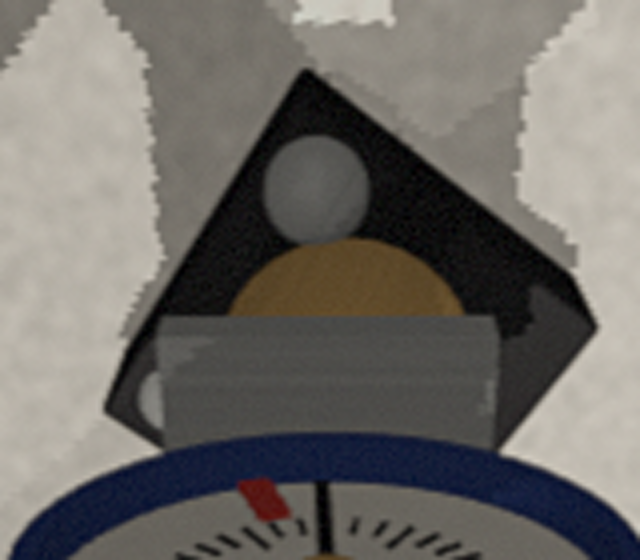

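```bash
python3 - <<'E'
from m8 import *
s,p,Rc=cur();o,Rw=gnow();print(o)
yaw=Rw.as_euler('zyx')[0]
p1,R1=tg(np.array([.561,.2215,.074]),R.from_euler('z',yaw)); plan(p,Rc,p1,R1,4); print(R1.inv().apply([0,0,-1]))
E
```

```text
[0.55737234 0.21966566 0.102872  ]
{"x":6.5, "y":0.6, "z":-3.1, "wz":0.1},
{"x":6.6, "y":0.7, "z":-3.1},
{"x":6.5, "y":0.6, "z":-3.2, "wx":0.1, "wz":0.1},
{"x":6.6, "y":0.6, "z":-3.1},
end [0.5594 0.2152 0.2176]
[ 9.39692621e-01  5.55111512e-17 -3.42020143e-01]
```

move_arm --increments '[{"grip": 1, "x": 6.5, "y": 0.6, "z": -3.1, "wx": 0, "wy": 0, "wz": 0.1}, {"grip": 1, "x": 6.6, "y": 0.6, "z": -3.1, "wx": 0, "wy": 0, "wz": 0}, {"grip": 1, "x": 6.5, "y": 0.6, "z": -3.1, "wx": 0, "wy": 0, "wz": 0.1}, {"grip": 1, "x": 6.6, "y": 0.6, "z": -3.1, "wx": 0, "wy": 0, "wz": 0}, {"grip": 1, "x": 2, "y": 0, "z": -0.7, "wx": 0, "wy": 0, "wz": 0}, {"grip": 1, "x": 0, "y": 0, "z": 0, "wx": 0, "wy": 0, "wz": 0}]'

```text
time: 15.9
position: [0.5594, 0.2157, 0.2164]
tcp_rot: [-0.455, -0.35, 0.649, -0.499]
force: [-0.0, 0.6, -3.5]
width: 0.0248
```

```bash
cat > st.py <<'E'
from m8 import *
s,p,Rc=cur();o,Rw=gnow();print(s['time'],'o',np.round(o,4),'zyx',np.round(Rw.as_euler('zyx',degrees=True),2),'F',np.round(s['force'],2),'M',np.round(s['moment'],2),np.round(s['joint_pos'],2))
E
python3 st.py
```

```text
15.9 o [0.5611 0.2222 0.0728] zyx [ 7.518e+01 -2.000e-02  9.000e-02] F [-0.01  0.61 -3.53] M [ 0.53 -0.16  0.02] [ 0.49  0.45  0.55  1.91 -0.25  2.35]
```

move_arm --increments '[{"grip": 1, "x": 1.4, "y": 0, "z": -0.5, "wx": 0, "wy": 0, "wz": 0}, {"grip": 1, "x": 1.4, "y": 0, "z": -0.5, "wx": 0, "wy": 0, "wz": 0}, {"grip": 1, "x": 0, "y": 0, "z": 0, "wx": 0, "wy": 0, "wz": 0}]'

```text
time: 16.27
position: [0.5594, 0.2157, 0.2135]
tcp_rot: [-0.455, -0.35, 0.649, -0.499]
force: [0.5, -0.5, -3.9]
width: 0.0248
```

```bash
python3 st.py
```

```text
16.275 o [0.5611 0.2222 0.0698] zyx [ 7.518e+01 -2.000e-02  1.000e-01] F [ 0.48 -0.53 -3.94] M [ 0.51 -0.19  0.02] [ 0.49  0.45  0.54  1.9  -0.25  2.35]
```

move_arm --increments '[{"grip": 1, "x": 0.9, "y": 0, "z": -0.3, "wx": 0, "wy": 0, "wz": 0}, {"grip": 1, "x": 0.9, "y": 0, "z": -0.3, "wx": 0, "wy": 0, "wz": 0}, {"grip": 1, "x": 0, "y": 0, "z": 0, "wx": 0, "wy": 0, "wz": 0}]'

```text
time: 16.65
position: [0.5594, 0.2156, 0.2116]
tcp_rot: [-0.455, -0.35, 0.649, -0.499]
force: [0.1, 0.4, -3.1]
width: 0.0248
```

```bash
python3 st.py
```

```text
16.65 o [0.5611 0.2222 0.0679] zyx [ 7.518e+01 -2.000e-02  1.000e-01] F [ 0.06  0.38 -3.14] M [ 0.53 -0.12 -0.01] [ 0.49  0.45  0.53  1.9  -0.25  2.35]
```

move_arm --increments '[{"grip": 1, "x": 0.9, "y": 0, "z": -0.3, "wx": 0, "wy": 0, "wz": 0}, {"grip": 1, "x": 0.9, "y": 0, "z": -0.3, "wx": 0, "wy": 0, "wz": 0}, {"grip": 1, "x": 0, "y": 0, "z": 0, "wx": 0, "wy": 0, "wz": 0}]'

```text
time: 17.02
position: [0.5594, 0.2156, 0.2108]
tcp_rot: [-0.456, -0.35, 0.648, -0.5]
force: [-0.6, 0.7, 6.3]
width: 0.025
```

```bash
python3 st.py
```

```text
17.025 o [0.5613 0.2222 0.0672] zyx [75.19 -0.1   0.13] F [-0.6   0.74  6.26] M [ 0.04  0.32 -0.04] [ 0.49  0.45  0.53  1.9  -0.25  2.35]
```

```bash
cat > rock.py <<'E'
import sys
from m8 import *
deg=float(sys.argv[1]);n=int(sys.argv[2])
s,p,Rc=cur();o,Rw=gnow()
C=np.array([.561,.2215,0]); C[2]=o[2]-.03 if len(sys.argv)<4 else float(sys.argv[3])
ax=Rw.apply([1,0,0]); 
for k in range(n):
    dR=R.from_rotvec(-np.radians(deg)/n*ax); p2=C+dR.apply(p-C); R2=dR*Rc; p,Rc=plan(p,Rc,p2,R2,1)
print('end gauge z', (Rc*Rrel.inv()).apply([0,0,1]))
E
python3 rock.py 9 4
```

```text
{"x":0.1, "y":-6.8, "wx":0.8, "wz":2.1},
end [0.5528 0.2173 0.2107]
{"x":0.1, "y":-6.8, "wx":0.8, "wz":2.1},
end [0.5462 0.219  0.2104]
{"x":0.1, "y":-6.8, "wx":0.8, "wz":2.1},
end [0.5397 0.2207 0.2097]
{"x":0.1, "y":-6.8, "wx":0.8, "wz":2.1},
end [0.5332 0.2224 0.2088]
end gauge z [-0.15263289  0.03791311  0.98755546]
```

move_arm --increments '[{"grip": 1, "x": 0, "y": 0, "z": 0, "wx": 0, "wy": 0, "wz": 0}, {"grip": 1, "x": 0, "y": 0, "z": 0, "wx": 0, "wy": 0, "wz": 0}, {"grip": 1, "x": 0, "y": 0, "z": 0, "wx": 0, "wy": 0, "wz": 0}, {"grip": 1, "x": 0.1, "y": -6.8, "z": 0, "wx": 0.8, "wy": 0, "wz": 2.1}, {"grip": 1, "x": 0.1, "y": -6.8, "z": 0, "wx": 0.8, "wy": 0, "wz": 2.1}, {"grip": 1, "x": 0.1, "y": -6.8, "z": 0, "wx": 0.8, "wy": 0, "wz": 2.1}, {"grip": 1, "x": 0.1, "y": -6.8, "z": 0, "wx": 0.8, "wy": 0, "wz": 2.1}, {"grip": 1, "x": 0, "y": 0, "z": 0, "wx": 0, "wy": 0, "wz": 0}]'

```text
time: 18.02
position: [0.5329, 0.2227, 0.2087]
tcp_rot: [-0.494, -0.298, 0.619, -0.533]
force: [0.4, 0.3, 6.1]
width: 0.025
```

```bash
python3 st.py; python3 rock.py 9.6 4 0.037
```

```text
18.025 o [0.5566 0.2235 0.0669] zyx [74.92 -8.81 -2.19] F [0.39 0.27 6.06] M [ 0.05 -0.27  0.06] [ 0.56  0.28  0.31  1.76 -0.35  2.45]
{"x":0.1, "y":-7.3, "z":-0.1, "wx":0.8, "wz":2.3},
end [0.526  0.2246 0.2075]
{"x":0.1, "y":-7.3, "z":-0.1, "wx":0.8, "wz":2.3},
end [0.5191 0.2265 0.2059]
{"x":0.1, "y":-7.3, "z":-0.1, "wx":0.8, "wz":2.3},
end [0.5123 0.2283 0.204 ]
{"x":0.1, "y":-7.3, "z":-0.1, "wx":0.8, "wz":2.3},
end [0.5056 0.2302 0.2018]
end gauge z [-0.31236044  0.07997528  0.94659121]
```

move_arm --increments '[{"grip": 1, "x": 0.1, "y": -7.3, "z": -0.1, "wx": 0.8, "wy": 0, "wz": 2.3}, {"grip": 1, "x": 0.1, "y": -7.3, "z": -0.1, "wx": 0.8, "wy": 0, "wz": 2.3}, {"grip": 1, "x": 0.1, "y": -7.3, "z": -0.1, "wx": 0.8, "wy": 0, "wz": 2.3}, {"grip": 1, "x": 0.1, "y": -7.3, "z": -0.1, "wx": 0.8, "wy": 0, "wz": 2.3}, {"grip": 1, "x": 0, "y": 0, "z": 0, "wx": 0, "wy": 0, "wz": 0}, {"grip": 1, "x": 0, "y": 0, "z": 0, "wx": 0, "wy": 0, "wz": 0}, {"grip": 1, "x": 0, "y": 0, "z": 0, "wx": 0, "wy": 0, "wz": 0}, {"grip": 1, "x": 0, "y": 0, "z": 0, "wx": 0, "wy": 0, "wz": 0}, {"grip": 1, "x": 0, "y": 0, "z": 0, "wx": 0, "wy": 0, "wz": 0}, {"grip": 1, "x": 0, "y": 0, "z": 0, "wx": 0, "wy": 0, "wz": 0}, {"grip": 1, "x": 0, "y": 0, "z": 0, "wx": 0, "wy": 0, "wz": 0}]'

```text
time: 19.4
position: [0.5054, 0.2302, 0.2016]
tcp_rot: [-0.53, -0.241, 0.584, -0.566]
force: [-6.5, 1.9, 9.9]
width: 0.0248
```

```bash
python3 st.py; python3 shot.py 12 wrist scene; python3 -c "
import cv2
a=cv2.imread('pics/wrist12.png');cv2.imwrite('pics/c12.png',cv2.resize(a[110:230,240:400],None,fx=5,fy=5,interpolation=cv2.INTER_CUBIC))
a=cv2.imread('pics/scene12.png');cv2.imwrite('pics/c12s.png',cv2.resize(a[180:280,310:420],None,fx=6,fy=6,interpolation=cv2.INTER_CUBIC))
from m8 import *
o,Rw=gnow();z=Rw.apply([0,0,1]);print('lean',np.arccos(z[2]),z)"
```

```text
19.4 o [0.5513 0.225  0.0655] zyx [ 74.44 -17.96  -4.8 ] F [-6.48  1.91  9.93] M [ 0.16  1.43 -0.43] [ 0.66  0.14  0.12  1.64 -0.46  2.57]
19.4 [0.5054 0.2302 0.2016] [ 0.66  0.14  0.12  1.64 -0.46  2.57] [-6.5  1.9  9.9]
19.45 [0.5054 0.2302 0.2016] [ 0.66  0.14  0.12  1.64 -0.46  2.57] [-6.5  2.5  9.3]
lean 0.3240219087873536 [-0.30826449  0.07962374  0.94796259]
```

View pics/c12.png

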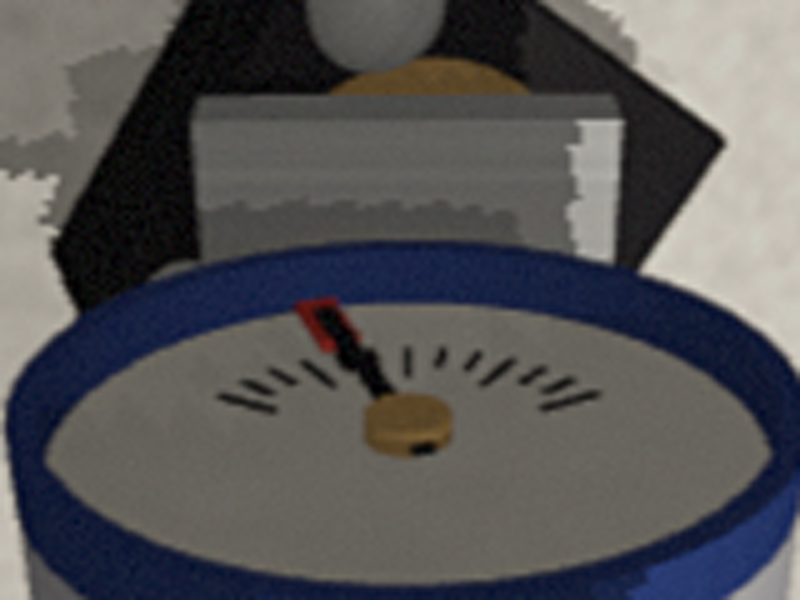

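View pics/c12s.png

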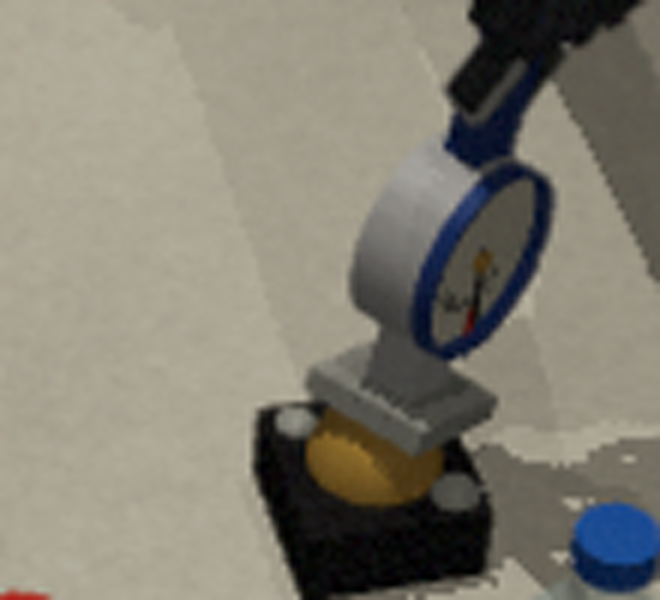

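move_arm --increments '[{"grip": 1, "x": 0, "y": 0, "z": 0, "wx": 0, "wy": 0, "wz": 0}, {"grip": 1, "x": 0, "y": 0, "z": 0, "wx": 0, "wy": 0, "wz": 0}, {"grip": 1, "x": 0, "y": 0, "z": 0, "wx": 0, "wy": 0, "wz": 0}, {"grip": 1, "x": 0, "y": 0, "z": 0, "wx": 0, "wy": 0, "wz": 0}, {"grip": 1, "x": 0, "y": 0, "z": 0, "wx": 0, "wy": 0, "wz": 0}, {"grip": 1, "x": 0, "y": 0, "z": 0, "wx": 0, "wy": 0, "wz": 0}]'

```text
time: 20.25
position: [0.5054, 0.2302, 0.2016]
tcp_rot: [-0.53, -0.241, 0.584, -0.566]
force: [-6.6, 2.1, 9.5]
width: 0.0248
```

```bash
python3 st.py; python3 shot.py 13 wrist; python3 -c "
import cv2
a=cv2.imread('pics/wrist13.png');cv2.imwrite('pics/c13.png',cv2.resize(a[110:230,240:400],None,fx=5,fy=5,interpolation=cv2.INTER_CUBIC))"
```

```text
20.25 o [0.5513 0.225  0.0655] zyx [ 74.44 -17.95  -4.8 ] F [-6.64  2.07  9.51] M [ 0.18  1.46 -0.38] [ 0.66  0.14  0.12  1.64 -0.46  2.57]
20.25 [0.5054 0.2302 0.2016] [ 0.66  0.14  0.12  1.64 -0.46  2.57] [-6.6  2.1  9.5]
```

View pics/c13.png

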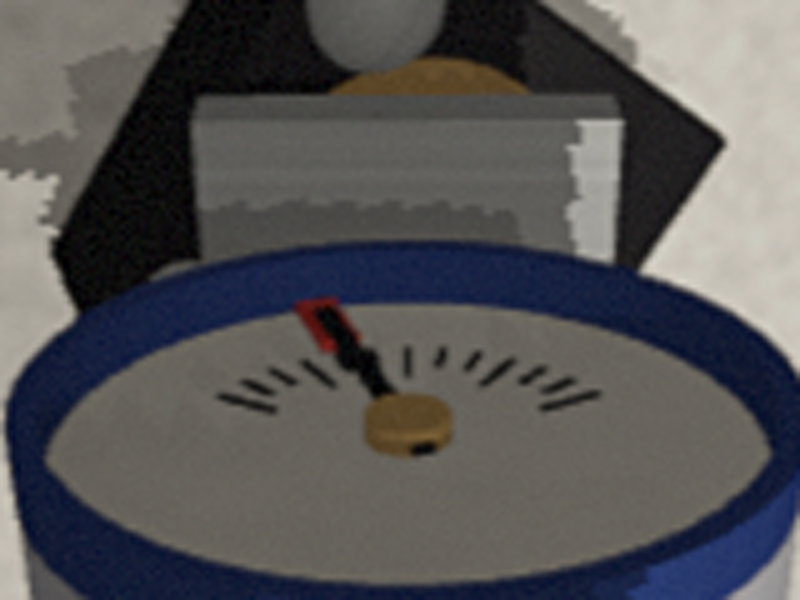

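The picture shows the pointer at rest on the red mark, with its tip at about crop pixel (327,312). It sits within about 1 px of the mark's centre line, which is about 0.6 mm.

```bash
python3 -c "
from workcell import ctrl
print(ctrl.hand_in())"
```

```text
the job is handed in; nothing more can be done
None
```

I picked up the toppled gauge, stood it upright on the bench and let go. Its pointer hung at about 0, and I read the red mark at about 0.325 rad from a close wrist picture. I then took the gauge by the handle again, set it upright on the brass dome and rocked it about the dome's centre. I handed it in still held, at about 20.3 s of the 61 s allowed.

The last checks agreed with the task:
- **Pointer:** it was at rest inside the red mark, about 0.6 mm off the mark's centre line. The gauge leaned 0.324 rad.
- **Foot on the dome:** the middle of the foot was about 10 mm from the crown seen from above and about 65 mm up. The vertical push on the dome was about 13 N, and it was steady over the last 0.8 s.
- **Bystanders:** I saw no contact or displacement in the pictures I took. I did not measure their positions again at the end.

Three measurements did not quite agree. None was large enough to matter:
- The scene and top cameras put things up to about 8–14 mm apart, so I relied on wrist camera fits instead.
- The gauge turned about 2° in the grip when first lifted. I corrected that before standing it up.
- The angle of the mark scattered between 0.27 and 0.35 rad depending on which part of the tab I used, but the final picture on the dome settled it.

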